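# Find the stamped seed tray and push it to the dispatch tape

### The job

One of the two black seed trays has a round white stamp on its underside: check both, first the left one (as seen from the robot), then the right one, each time pressing down on its lip with the fingertips until the legs have swung up and the tray leans at about 50 degrees, pausing a moment to look, and letting it come back down level. Then push the stamped tray from its lip side until both its legs stand on the pale tape strip, and leave the other tray where it is. Never lift a tray off the bench or turn it over (its bottom edge by the lip stays down), and do not disturb the pot, the jug or the brush.

Things in the scene. Friction and masses are not known exactly. Their poses are not given: they have to be found in the camera images.
- stamped_tray: Black plastic seed tray, 140 (x) x 130 mm, level rim 74 mm up, 0.3 kg. Its bottom slopes up 25 degrees from the near bottom edge to two far steel legs. Origin: at bench level under its middle; x from its press lip to the legs (away from the robot, 0.1 to 0.5 rad to the left), z up. Stamped: white ring 94 mm across with a dot, mid-underside, unseen until tipped.
- stamped_tray_near_edge (a point): Middle of that tray's bottom edge on the lip's side (70 mm from its origin along its -x), on the bench: the edge it tips about.
- stamped_tray_lip (a point): Centre of the top of the press lip: flat, 110 mm wide, 5 mm thick, 45 mm out from the near wall, flush with the rim (74 mm up), free below. Pressed down 30 mm out with under 15 N, the tray tips about its near bottom edge, legs up; at 57 degrees the lip's outer edge meets the bench. Let go, it falls back level.
- stamped_tray_left_leg (a point): Foot of that tray's far left leg (10 x 10 mm), on the bench when level: 65 mm along its x, 60 mm to the left of its middle.
- stamped_tray_right_leg (a point): Foot of that tray's far right leg (10 x 10 mm), on the bench when level: 65 mm along its x, 60 mm to the right of its middle.
- plain_tray: Black plastic seed tray, 140 (x) x 130 mm, level rim 74 mm up, 0.3 kg. Its bottom slopes up 25 degrees from the near bottom edge to two far steel legs. Origin: at bench level under its middle; x from its press lip to the legs (away from the robot, 0.1 to 0.5 rad to the left), z up. Bare black underside; else the same.
- plain_tray_near_edge (a point): Middle of that tray's bottom edge on the lip's side (70 mm from its origin along its -x), on the bench: the edge it tips about.
- plain_tray_lip (a point): Centre of the top of the press lip: flat, 110 mm wide, 5 mm thick, 45 mm out from the near wall, flush with the rim (74 mm up), free below. Pressed down 30 mm out with under 15 N, the tray tips about its near bottom edge, legs up; at 57 degrees the lip's outer edge meets the bench. Let go, it falls back level.
- plain_tray_left_leg (a point): Foot of that tray's far left leg (10 x 10 mm), on the bench when level: 65 mm along its x, 60 mm to the left of its middle.
- plain_tray_right_leg (a point): Foot of that tray's far right leg (10 x 10 mm), on the bench when level: 65 mm along its x, 60 mm to the right of its middle.
- tape: The dispatch strip: pale paper tape stuck flat on the bench beyond the trays, 60 mm wide (its x), 780 mm long (its y), under 1 mm thick, fixed, nothing to bump into. Origin: on its centre line, 330 mm from its left end; x points across it, away from the robot (about 0.3 rad to the left).
- pot: Bystander: small terracotta pot, 60 mm across, 55 mm high, standing between the trays. Origin: centre of its underside.
- jug: Bystander: grey plastic mug-shaped jug, 84 mm across plus a handle, 100 mm high, left of the trays. Origin: centre of its underside.
- brush: Bystander: wooden brush lying on the bench right of the trays. Origin: middle of its underside.
Not all that is in view belongs to the job. What is shaped like the plain_tray but blue or pink is not meant. Leave any green look-alike of the stamped_tray alone.

How it is judged:
On the way, in this order (a step that is already met when the one before it is completed fails the run):
1. the left tray is tipped up by its lip (legs over 100 mm up, about 46 degrees), the right one flat (((y of stamped_tray in the frame of plain_tray above 0 m and height (world z) of each of stamped_tray_left_leg, stamped_tray_right_leg above 0.1 m and angle between plain_tray's own z axis and vertical below 0.06 rad) or (y of plain_tray in the frame of stamped_tray above 0 m and height (world z) of each of plain_tray_left_leg, plain_tray_right_leg above 0.1 m and angle between stamped_tray's own z axis and vertical below 0.06 rad))), for 0.3 s.
2. the left tray is flat again and the right tray is tipped up likewise (((y of stamped_tray in the frame of plain_tray above 0 m and height (world z) of each of plain_tray_left_leg, plain_tray_right_leg above 0.1 m and angle between stamped_tray's own z axis and vertical below 0.06 rad) or (y of plain_tray in the frame of stamped_tray above 0 m and height (world z) of each of stamped_tray_left_leg, stamped_tray_right_leg above 0.1 m and angle between plain_tray's own z axis and vertical below 0.06 rad))), for 0.3 s.
3. both trays are flat again and both legs of the stamped tray are on the tape (x of stamped_tray_left_leg in the frame of tape between -0.03 and 0.03 m and y of stamped_tray_left_leg in the frame of tape between -0.45 and 0.33 m and x of stamped_tray_right_leg in the frame of tape between -0.03 and 0.03 m and y of stamped_tray_right_leg in the frame of tape between -0.45 and 0.33 m and angle between each of stamped_tray, plain_tray's own z axis and vertical below 0.06 rad), for 0.2 s.
At the end, for the whole second after the job is handed in: The stamped tray stands flat and still on the bench, both its legs on the tape (each foot's centre within 30 mm of the tape's centre line); the plain tray is flat, still and within 50 mm of where it began (all of step 3 and linear speed of each of stamped_tray, plain_tray below 0.02 m/s and distance of plain_tray from where it was at the start of the episode below 0.05 m); the robot touches nothing.
It fails at once if a tray is lifted: its bottom edge by the lip is more than 25 mm off the bench (height (world z) of any of stamped_tray_near_edge, plain_tray_near_edge above 0.025 m).
It fails at once if a tray is turned over (beyond 75 degrees) (angle between any of stamped_tray, plain_tray's own z axis and vertical above 1.3 rad).
It fails at once if the pot is disturbed (moved more than 25 mm) (distance of pot from where it was at the start of the episode above 0.025 m).
It fails at once if the jug is disturbed (moved more than 25 mm) (distance of jug from where it was at the start of the episode above 0.025 m).
It fails at once if the brush is disturbed (moved more than 25 mm) (distance of brush from where it was at the start of the episode above 0.025 m).
It also fails if it takes over 72 s, if anything falls off the work surface, if the arm or the gripper's body presses on something with over 40 N, if the wrist force passes 120 N, or if a joint passes its speed limit or range.

### The arm

A 6-joint arm with a two-finger parallel gripper is mounted at the origin on the work surface. World frame = base frame: x ahead of the robot, y to its left, z up, the work surface at z = 0. Lengths are in m, angles in rad, forces in N, time in s.
With the tool pointing down it reaches from about 0.425 to 0.95 m from the base axis. Payload 3.5 kg.
Tool frame: the origin (TCP) lies at the very end of the fingers, on their centre line; the grasp point (between the pads) lies 19 mm behind it (bot.pinch_z is the distance from the TCP to the grasp point, in m); z points along the fingers, y is the direction in which the jaws open and shut (so a half turn about z gives the same grasp; the last joint's range is limited). The gripper opens to 85 mm and grips with 20 to 120 N. Pads are 22 mm wide; open, the fingers measure 114 mm over their backs; the gripper's body (76 mm by 85 mm) begins 54 mm behind the grasp point. The pads swing forward as they close: fully open they stand 13 mm farther back than shut.
Start: joints at [1.087, 0.286, 1.577, -0, 1.279, -0.15], TCP at [0.221, 0.638, 0.231] pointing down, gripper open.
Joint ranges: [-2.77, 2.77], [-0.9, 2.22], [0.21, 2.48], [-1.53, 4.67], [0.24, 2.81], [-2.84, 2.84]. Speed limits (rad/s): [2.79, 2.79, 3.14, 3.14, 3.14, 3.14].

### API

Orientations are given as [roll, pitch, yaw] about the fixed x, y, z axes, in that order (R = Rz(yaw) Ry(pitch) Rx(roll)).
In Python, from rig import bot, grab_frame, camera_params, ticket gives the robot as it stands.
- The arm moves only by the tool arm_command, never from a script. Its arguments are lists of equal length, an entry for each row: "hand": the finger opening in cm, from 0 to 8.54; "offset": the shift along the tool's x, y, z in cm, a list of three; "turn": the turn about the tool's z in degrees. In form: {"hand": [hand, ...], "offset": [[tx, ty, tz], ...], "turn": [turn, ...]}. A call has 1 to 5 rows; each row is the pose to reach, as a shift and turn from the pose measured when the call began, along the tool's axes at that moment; what a row does not reach only later rows make up. A row lasts 1/12 s, in which the tool goes at most 41.7 mm and 7.16 degrees, less where a joint would pass 70% of its speed; a pose out of reach is approached as far as the arm can. A call with a gripper value outside its range is refused whole. The fingers move at their own pace and stop on an object; "grip_force" is the grip in N (left out, the last holds). Time passes only in rows, so rows that repeat a pose let the fingers close. It gives the time, the measured TCP pose, the force and the opening at its end, in the units of the state.
- bot.get_state(): the state, without advancing time (a new reading comes with each control period).
- grab_frame(name): name is "side" or "top" or "wrist"; returns (picture, depth): 384x512x3 uint8, red, green, blue; 384x512 float32, m along the optical axis (not along the pixel's ray), 0 where there is no reading.
- camera_params(name): a dict with "fx", "fy", "cx", "cy" (pixels), "camera_from_world" (4x4, takes a point from world to camera coordinates). Camera axes: x right, y down, z forward; pixel columns grow to the right and rows downward; lengths in m; the calibration is good to about 2 mm. A picture is of the moment at which its call begins: read the wrist's pose just before it. camera_params takes no time and is no camera call; for the wrist camera it gives the pose at the moment of the call.
- ticket.finish_job(): hands the job in, once; it reports no verdict.
The state is a dict: "t": time; "joint_positions": joint angles; "qvel": joint speeds; "joint_torque": joint torques, N m; "tcp_pos": TCP position; "tool_rot": TCP orientation; "contact_force": force on the tool from outside, world axes, zero at the start; "moment": the same for the moment, N m; "grip_width": finger opening in m.
Only numpy, scipy, OpenCV 4.12 (cv2) and the standard library are available. Lean on these libraries where they do the work, as an engineer would, in place of code of your own. Each camera call takes 0.05 s, during which the arm holds its last target.

## Working session

There is one attempt and no reset: what is moved stays moved. The work goes in short steps, Python scripts to look and compute and a tool call to move; the robot and the scene stay as the last step left them, time stands still between calls to the robot, and variables do not carry over. Pictures are saved under pics/ and viewed, and the job is handed in when it is done.

Besides the shell and the picture viewer there is one more tool, called after "Request:" as name(argument=value, ...), one argument or row to a line, values as JSON. arm_command: Moves the arm, as the interface text tells. Its arguments: {"type":"object","properties":{"hand":{"type":"array","items":{"type":"number"}},"offset":{"type":"array","items":{"type":"array","items":{"type":"number"}}},"turn":{"type":"array","items":{"type":"number"}},"grip_force":{"type":"number"}},"required":["hand","offset","turn"]}

```bash
ls; mkdir -p pics; python3 - <<'E'
from rig import bot, grab_frame, camera_params
import cv2
print(bot.get_state())
for n in ["side","top"]:
    p,d=grab_frame(n); cv2.imwrite(f"pics/{n}0.png",p[:,:,::-1]); c=camera_params(n); print(n,c)
    import numpy as np; np.save(f"{n}0.npy",d); np.save(f"{n}0c.npy",p)
E
```

```text
pics
{'t': 0.0, 'joint_positions': array([ 1.08701583e+00,  2.87165763e-01,  1.57817821e+00, -2.93917241e-05,
        1.27858563e+00, -1.50008951e-01]), 'qvel': array([-3.87774616e-04,  5.39514626e-04, -8.12388349e-04,  4.00094032e-05,
       -5.48815459e-05,  1.30588099e-03]), 'joint_torque': array([-2.23392303e-04, -4.06006908e+01, -2.92616147e+01, -1.64031567e-04,
        6.00930594e-03,  3.34607904e-06]), 'tcp_pos': array([0.22081227, 0.63716811, 0.22994645]), 'tool_rot': array([-3.13927774e+00, -3.21439771e-04,  2.80782923e+00]), 'contact_force': array([ 0.24885256, -0.66633698,  0.7055437 ]), 'moment': array([-0.00182483, -0.00621263,  0.02091481]), 'grip_width': 0.08566010384590884}
side {'fx': 495.56812854664093, 'fy': 495.56812854664093, 'cx': 252.72475625538954, 'cy': 192.0360035497533, 'camera_from_world': array([[ 0.98753291, -0.15725261, -0.00709629, -0.51575114],
       [-0.12556555, -0.75975119, -0.63797446,  0.12921637],
       [ 0.09493173,  0.63091183, -0.77002482,  1.55557789],
       [ 0.        ,  0.        ,  0.        ,  1.        ]])}
top {'fx': 473.12925211223103, 'fy': 473.12925211223103, 'cx': 262.5528958258626, 'cy': 184.16932385995736, 'camera_from_world': array([[ 0.02799377, -0.99952193, -0.01312501,  0.01279324],
       [-0.99722171, -0.02701779, -0.06941832,  0.54049874],
       [ 0.06903052,  0.01503183, -0.99750129,  1.5243491 ],
       [ 0.        ,  0.        ,  0.        ,  1.        ]])}
```

View pics/side0.png

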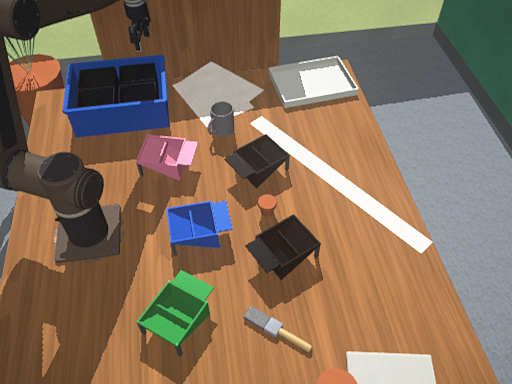

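View pics/top0.png

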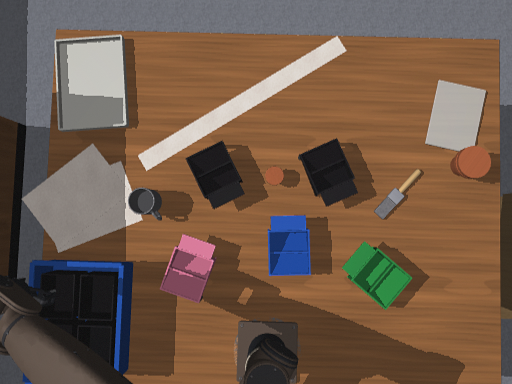

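The side view shows the black trays at about (258,158) and (283,245). In the top view they are at (214,173) and (329,172), with the tape beyond them running from (145,162) to (342,44).

```bash
cat > h.py <<'E'
import numpy as np, cv2
from rig import bot, grab_frame, camera_params
def deproj(d,c):
    v,u=np.mgrid[0:d.shape[0],0:d.shape[1]]
    P=np.stack([(u-c['cx'])/c['fx']*d,(v-c['cy'])/c['fy']*d,d],-1)
    T=np.linalg.inv(c['camera_from_world'])
    W=P@T[:3,:3].T+T[:3,3]; W[d==0]=np.nan
    return W
def px(p,z,c): # pixel -> world at height z
    T=np.linalg.inv(c['camera_from_world']); r=T[:3,:3]@np.array([(p[0]-c['cx'])/c['fx'],(p[1]-c['cy'])/c['fy'],1]); o=T[:3,3]
    return o+r*(z-o[2])/r[2]
def proj(w,c):
    q=c['camera_from_world'][:3,:3]@np.array(w)+c['camera_from_world'][:3,3]
    return q[0]/q[2]*c['fx']+c['cx'],q[1]/q[2]*c['fy']+c['cy']
E
python3 - <<'E'
from h import *
p=np.load('top0c.npy');d=np.load('top0.npy');c=camera_params('top');W=deproj(d,c)
big=cv2.resize(p[130:220,120:370],None,fx=3.2,fy=3.2,interpolation=cv2.INTER_CUBIC);cv2.imwrite('pics/topcrop.png',big[:,:,::-1])
dark=(p.max(-1)<60)&(W[...,2]>0.005)&(W[...,2]<0.1)
n,l,s,ce=cv2.connectedComponentsWithStats(dark.astype(np.uint8))
for i in range(1,n):
    if s[i,4]>800:
        m=(l==i); Q=W[m]; t=Q[(abs(Q[:,2]-.074)<.006)]
        print(ce[i],s[i],len(t)); 
        r=cv2.minAreaRect(Q[:,:2].astype(np.float32)*1000);print(r,cv2.boxPoints(r))
        r=cv2.minAreaRect(t[:,:2].astype(np.float32)*1000);print('top',r)
# tape
m=(p.min(-1)>190)&(abs(W[...,2])<.01)
n,l,s,ce=cv2.connectedComponentsWithStats(m.astype(np.uint8))
for i in range(1,n):
    if s[i,4]>800:
        Q=W[l==i]; r=cv2.minAreaRect(Q[:,:2].astype(np.float32)*1000); print('tape',ce[i],s[i,4],r,cv2.boxPoints(r))
E
```

```text
[328.87044187 172.02788503] [ 298  139   60   67 2331] 757
((578.0496826171875, -183.1035614013672), (183.32632446289062, 131.40403747558594), 25.573537826538086) [[ 467.00507 -163.4064 ]
 [ 523.7281  -281.93704]
 [ 689.0943  -202.80072]
 [ 632.3713   -84.27008]]
top ((578.1159057617188, -183.2639617919922), (183.42921447753906, 131.18679809570312), 25.77377700805664)
[215.96761313 174.3407276 ] [ 186  141   58   68 2254] 702
((561.8656005859375, 174.3623046875), (183.05308532714844, 128.1179962158203), 27.678455352783203) [[451.0566   188.57602 ]
 [510.56857   75.118774]
 [672.67456  160.14859 ]
 [613.1626   273.60583 ]]
top ((561.6338500976562, 174.46224975585938), (182.9161376953125, 127.48824310302734), 27.55996322631836)
[ 83.37980241 301.94840834] [ 37 266  81 102 911] 138
((113.53239440917969, 587.2430419921875), (299.2694396972656, 244.2248992919922), 0.16264177858829498) [[-36.44835 708.93024]
 [-35.75508 464.70636]
 [263.51312 465.55585]
 [262.8199  709.7797 ]]
top ((137.2981414794922, 587.9735107421875), (252.84132385253906, 227.45211791992188), 86.46688079833984)
[ 59.173
[... 485 characters left out ...]
53), 0.5852640867233276) [[111.85996  570.04254 ]
 [112.744606 483.44083 ]
 [235.17563  484.69147 ]
 [234.29099  571.2932  ]]
top ((154.0749969482422, 555.9308471679688), (142.04098510742188, 67.19247436523438), 33.677005767822266)
tape [241.04696061 103.18705974] 3833 ((812.4937133789062, 104.01113891601562), (59.52900314331055, 779.1596069335938), 32.87009811401367) [[ 576.05536  415.06622]
 [ 998.9334  -239.35248]
 [1048.9321  -207.04395]
 [ 626.054    447.37476]]
tape [94.33695652 81.27626812] 1104 ((893.4200439453125, 600.5512084960938), (195.56329345703125, 135.6280517578125), 87.5104751586914) [[821.4227  505.80746]
 [956.9227  499.91623]
 [965.41736 695.2949 ]
 [829.91736 701.18616]]
```

View pics/topcrop.png

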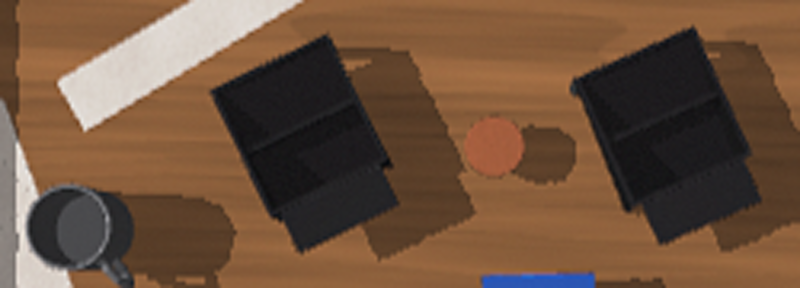

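```bash
cat >> h.py <<'E'
def st():
    s=bot.get_state(); print('t %.2f'%s['t'],'tcp',np.round(s['tcp_pos']*1000,1),'yaw %.3f'%s['tool_rot'][2],'rot',np.round(s['tool_rot'],3),'F',np.round(s['contact_force'],1),'w %.3f'%s['grip_width'],'q',np.round(s['joint_positions'],2)); return s
def to(w,yaw):
    """world mm target -> offset cm, turn deg"""
    from scipy.spatial.transform import Rotation as R
    s=bot.get_state(); M=R.from_euler('xyz',s['tool_rot']).as_matrix()
    o=M.T@(np.array(w)/1000-s['tcp_pos'])*100
    t=-np.degrees((yaw-s['tool_rot'][2]+np.pi)%(2*np.pi)-np.pi)
    print('offset',np.round(o,2),'turn',round(t,1))
class Tray:
    def __init__(s,cx,cy,a): s.a=np.radians(a); s.d=np.array([np.cos(s.a),np.sin(s.a)]); s.l=np.array([-s.d[1],s.d[0]]); s.o=np.array([cx,cy])+22.5*s.d; s.n=s.o-70*s.d
    def at(s,x,y=0): return s.n+x*s.d+y*s.l   # x from near edge
L=Tray(561.8,174.4,27.6); Rt=Tray(578.1,-183.2,25.7)
tapeO=np.array([812.5,104.0]); ta=np.radians(32.87); td=np.array([np.cos(ta),np.sin(ta)]); tl=np.array([-td[1],td[0]])
tapeO=tapeO+tl*60
def contact(th,s=30): 
    th=np.radians(th); return -(s*np.cos(th)+74*np.sin(th)), 74*np.cos(th)-s*np.sin(th)
E
python3 - <<'E'
from h import *
st()
for T in (L,Rt):
    print(T.o,T.a)
    for y in(60,-60):
        f=T.at(135,y)-tapeO; print('leg tape x,y',f@td,f@tl)
to([*L.at(-41),140],L.a); to([*L.at(-41),230],L.a)
# overlay check
c=camera_params('top');p=np.load('top0c.npy').copy();b=cv2.resize(p,None,fx=3,fy=3,interpolation=cv2.INTER_CUBIC)
for T in(L,Rt):
    q=[proj([*(T.at(x,y)/1000),.074],c) for x,y in((0,65),(140,65),(140,-65),(0,-65),(0,-55),(-45,-55),(-45,55),(0,55))]
    cv2.polylines(b,[(np.array(q)*3+1).astype(np.int32)],True,(255,255,0),1)
cv2.imwrite('pics/ov.png',b[380:680,350:1120][:,:,::-1])
E
```

```text
t 0.10 tcp [220.8 637.2 230.1] yaw 2.808 rot [-3.139 -0.     2.808] F [-0.1  0.5 -0.6] w 0.086 q [ 1.09  0.29  1.58 -0.    1.28 -0.15]
[581.73958053 184.82416079] 0.48171087355043496
leg tape x,y -79.71436115240087 186.9024240602167
leg tape x,y -90.73626690147537 67.40967284216784
[ 598.37423298 -173.4426706 ] 0.4485496177625427
leg tape x,y -258.44236318810414 -125.39383894664502
leg tape x,y -273.4200127518767 -244.4554617037065
offset [-41.31 -38.98   9.08] turn 133.3
offset [-41.31 -39.     0.08] turn 133.3
```

View pics/ov.png

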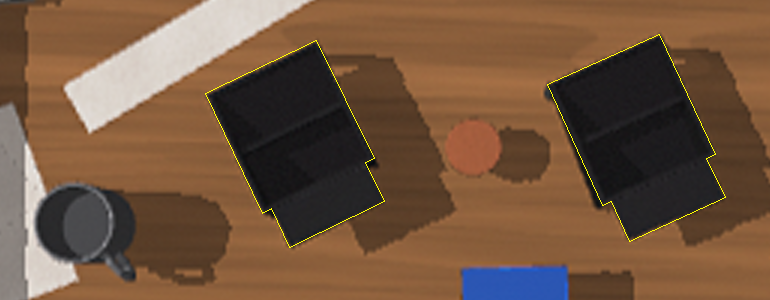

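The outlines fit both trays to within about 2 mm. Next I move over the left tray's lip.

Request:
arm_command(
  hand=[0,0,0,0,0],
  offset=[
    [-41.3,-39,0],
    [-41.3,-39,0],
    [-41.3,-39,0],
    [-41.3,-39,0],
    [-41.3,-39,0],
  ],
  turn=[133,133,133,133,133],
)

```text
t: 0.52
tcp_pos: [0.3173, 0.451, 0.2304]
tool_rot: [-3.14, 0.001, 2.177]
contact_force: [1.3, 0.3, 0.6]
grip_width: 0.0253
```

```bash
python3 -c "
from h import *
st();to([*L.at(-41),200],L.a)"
```

```text
t 0.52 tcp [317.3 451.  230.4] yaw 2.177 rot [-3.140e+00  1.000e-03  2.177e+00] F [1.3 0.3 0.6] w 0.025 q [ 0.77  0.02  1.88 -0.    1.24  0.17]
offset [-35.56  -4.46   3.08] turn 97.2
```

Request:
arm_command(
  hand=[0,0,0,0,0],
  offset=[
    [-35.6,-4.5,3],
    [-35.6,-4.5,3],
    [-35.6,-4.5,3],
    [-35.6,-4.5,3],
    [-35.6,-4.5,3],
  ],
  turn=[97,97,97,97,97],
)

```text
t: 0.93
tcp_pos: [0.4129, 0.2667, 0.2132]
tool_rot: [-3.142, 0.001, 1.552]
contact_force: [0.8, -0.1, -0.1]
grip_width: 0.0002
```

```bash
python3 -c "
from h import *
st();to([*L.at(-41),150],L.a)"
```

```text
t 0.93 tcp [412.9 266.7 213.2] yaw 1.552 rot [-3.142e+00  1.000e-03  1.552e+00] F [ 0.8 -0.1 -0.1] w 0.000 q [ 0.37 -0.11  2.04 -0.    1.22  0.39]
offset [-13.19   7.3    6.34] turn 61.3
```

Request:
arm_command(
  hand=[0,0,0,0,0],
  offset=[
    [-13.2,7.3,6.3],
    [-13.2,7.3,6.3],
    [-13.2,7.3,6.3],
    [-13.2,7.3,6.3],
    [-13.2,7.3,6.3],
  ],
  turn=[61,61,61,61,61],
)

```text
t: 1.35
tcp_pos: [0.4836, 0.1281, 0.1469]
tool_rot: [-3.14, 0.006, 0.921]
contact_force: [1.0, -0.4, -0.9]
grip_width: -0.0
```

```bash
python3 -c "
from h import *
st();to([*L.at(-41),110],L.a)"
```

```text
t 1.35 tcp [483.6 128.1 146.9] yaw 0.921 rot [-3.14   0.006  0.921] F [ 1.  -0.4 -0.9] w -0.000 q [ 0.06 -0.01  2.07 -0.    1.09  0.71]
offset [ 0.43 -0.34  3.69] turn 25.2
```

Request:
arm_command(
  hand=[0,0,0,0,0],
  offset=[
    [0.4,-0.3,3.7],
    [0.4,-0.3,3.7],
    [0.4,-0.3,3.7],
    [0.4,-0.3,3.7],
    [0.4,-0.3,3.7],
  ],
  turn=[25.2,25.2,25.2,25.2,25.2],
)

```text
t: 1.77
tcp_pos: [0.483, 0.1328, 0.1091]
tool_rot: [3.141, 0.007, 0.479]
contact_force: [0.2, 0.1, 0.2]
grip_width: 0.0003
```

```bash
python3 -c "
from h import *
st()
for y in [0]:
  for th in (0,15,30,45,50,53):
    x,z=contact(th); print(th); to([*L.at(x-11),z],L.a)
for n in ['side','wrist']:
    p,d=grab_frame(n); cv2.imwrite(f'pics/{n}1.png',p[:,:,::-1])
"
```

```text
t 1.77 tcp [483.  132.8 109.1] yaw 0.479 rot [3.141 0.007 0.479] F [0.2 0.1 0.2] w 0.000 q [ 0.07  0.05  2.09 -0.    1.01  1.16]
0
offset [ 0.09 -0.04  3.51] turn -0.1
15
offset [-1.72 -0.03  4.55] turn -0.1
30
offset [-3.19 -0.03  6.03] turn -0.1
45
offset [-4.24 -0.03  7.83] turn -0.1
50
offset [-4.48 -0.03  8.49] turn -0.1
53
offset [-4.59 -0.03  8.89] turn -0.1
```

View pics/side1.png

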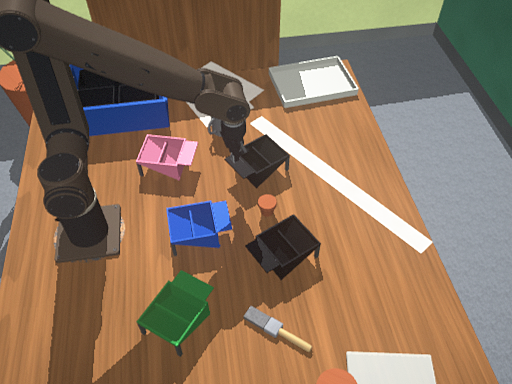

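View pics/wrist1.png

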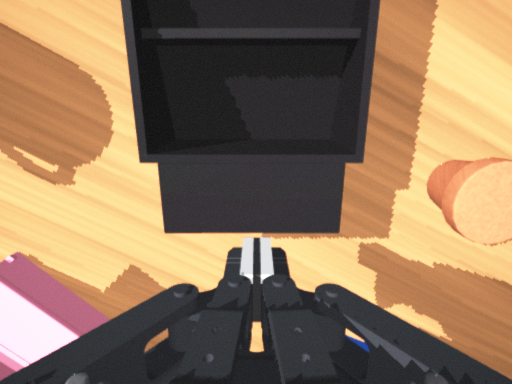

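The wrist view shows the closed tips at about (256,240), centred on the left tray's lip. Its outer edge is at row 232. I'll move 7 mm inwards and press along an arc.

Request:
arm_command(
  hand=[0,0,0],
  offset=[
    [0.7,0,2.5],
    [0.7,0,3.4],
    [0.7,0,3.4],
  ],
  turn=[0,0,0],
)

```text
t: 2.12
tcp_pos: [0.4882, 0.1358, 0.0743]
tool_rot: [-3.141, 0.01, 0.485]
contact_force: [-0.4, 0.1, 0.8]
grip_width: 0.0002
```

```bash
python3 -c "
from h import *
st()
for th in (0,8,15,22,30,38,45,50,53):
    x,z=contact(th,26); print(th); to([*L.at(x-9),z],L.a)
"
```

```text
t 2.12 tcp [488.2 135.8  74.3] yaw 0.485 rot [-3.141  0.01   0.485] F [-0.4  0.1  0.8] w 0.000 q [ 0.07  0.11  2.09 -0.    0.94  1.16]
0
offset [ 0.07 -0.01  0.03] turn 0.2
8
offset [-0.93 -0.02  0.47] turn 0.2
15
offset [-1.75 -0.02  0.97] turn 0.2
22
offset [-2.5  -0.02  1.57] turn 0.2
30
offset [-3.26 -0.02  2.35] turn 0.2
38
offset [-3.91 -0.02  3.24] turn 0.2
45
offset [-4.36 -0.03  4.08] turn 0.2
50
offset [-4.63 -0.03  4.71] turn 0.2
53
offset [-4.76 -0.03  5.1 ] turn 0.2
```

Request:
arm_command(
  hand=[0,0,0,0,0],
  offset=[
    [0,0,0.3],
    [-0.6,0,0.6],
    [-1.1,0,0.9],
    [-1.6,0,1.2],
    [-1.6,0,1.2],
  ],
  turn=[0,0,0,0,0],
)

```text
t: 2.53
tcp_pos: [0.4726, 0.1274, 0.0642]
tool_rot: [3.141, 0.015, 0.487]
contact_force: [-7.9, -4.2, 15.5]
grip_width: -0.0002
```

```bash
python3 -c "
from h import *
st()
for n in ['side','wrist']:
    p,d=grab_frame(n); cv2.imwrite(f'pics/{n}2.png',(p[100:220,180:340] if n=='side' else p)[:,:,::-1])
for th in (15,22,30,38,45,50,53):
    x,z=contact(th,26); print(th); to([*L.at(x-9),z],L.a)
"
```

```text
t 2.53 tcp [472.6 127.4  64.2] yaw 0.487 rot [3.141 0.015 0.487] F [-7.9 -4.2 15.5] w -0.000 q [ 0.06  0.1   2.13 -0.01  0.92  1.15]
15
offset [-0.06 -0.03 -0.01] turn 0.3
22
offset [-0.8  -0.04  0.59] turn 0.3
30
offset [-1.56 -0.04  1.38] turn 0.3
38
offset [-2.2  -0.05  2.26] turn 0.3
45
offset [-2.66 -0.05  3.11] turn 0.3
50
offset [-2.92 -0.05  3.74] turn 0.3
53
offset [-3.05 -0.05  4.13] turn 0.3
```

View pics/side2.png

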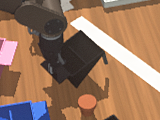

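View pics/wrist2.png

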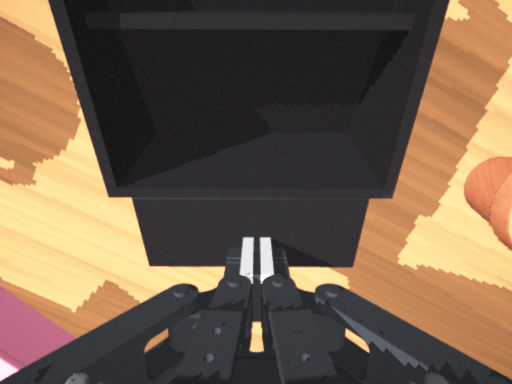

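The tray is tilting at about 15°. The tip's front edge at row 242 lies between the wall (198) and the lip's end (266). I carry on.

Request:
arm_command(
  hand=[0,0,0,0,0],
  offset=[
    [-0.6,0,0.4],
    [-1.2,0,0.9],
    [-1.6,0,1.4],
    [-2.0,0,1.9],
    [-2.2,0,2.3],
  ],
  turn=[0,0,0,0,0],
)

```text
t: 3.05
tcp_pos: [0.452, 0.1167, 0.0412]
tool_rot: [-3.141, 0.016, 0.488]
contact_force: [-1.8, -2.1, 2.9]
grip_width: 0.0002
```

```bash
python3 -c "
from h import *
st()
for n in ['side','wrist']:
    p,d=grab_frame(n); cv2.imwrite(f'pics/{n}3.png',(cv2.resize(p[100:220,180:340],None,fx=4,fy=4) if n=='side' else p)[:,:,::-1])
for th in (38,45,50,53):
    x,z=contact(th,26); print(th); to([*L.at(x-9),z],L.a)
"
```

```text
t 3.05 tcp [452.  116.7  41.2] yaw 0.488 rot [-3.141  0.016  0.488] F [-1.8 -2.1  2.9] w 0.000 q [ 0.04  0.09  2.19 -0.01  0.87  1.13]
38
offset [ 0.16  0.01 -0.17] turn 0.3
45
offset [-0.29  0.01  0.67] turn 0.3
50
offset [-0.55  0.01  1.31] turn 0.3
53
offset [-0.68  0.01  1.7 ] turn 0.3
```

View pics/side3.png

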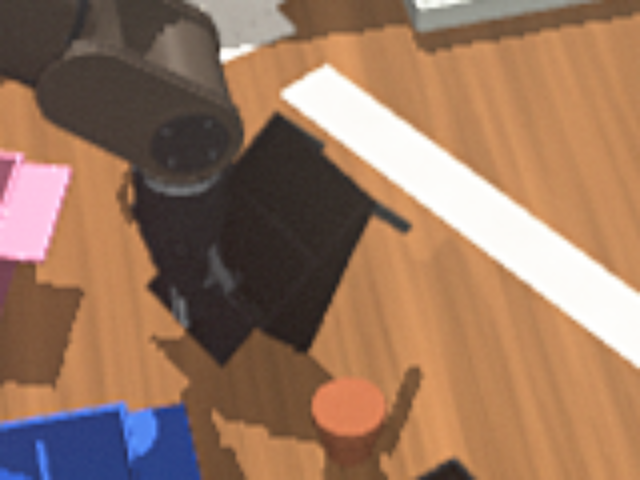

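View pics/wrist3.png

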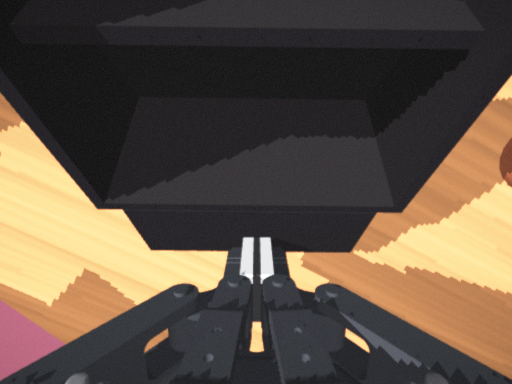

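The tilt is about 35–38°, and the tip is nearing the lip's outer end (242 against 250). I'll continue almost straight down, slightly forward.

Request:
arm_command(
  hand=[0,0,0,0],
  offset=[
    [0.1,0,0.4],
    [0.2,0,0.8],
    [0.2,0,1.2],
    [0.2,0,1.2],
  ],
  turn=[0,0,0,0],
)

```text
t: 3.48
tcp_pos: [0.4529, 0.1181, 0.0274]
tool_rot: [-3.139, 0.018, 0.487]
contact_force: [-0.6, 0.2, 1.5]
grip_width: 0.0002
```

```bash
python3 -c "
from h import *
st()
for n in ['side','wrist']:
    p,d=grab_frame(n); cv2.imwrite(f'pics/{n}4.png',(cv2.resize(p[100:220,180:340],None,fx=4,fy=4) if n=='side' else p)[:,:,::-1])
for th in (38,45,50,53):
    x,z=contact(th,26); print(th); to([*L.at(x-9),z],L.a)
"
```

```text
t 3.48 tcp [452.9 118.1  27.4] yaw 0.487 rot [-3.139  0.018  0.487] F [-0.6  0.2  1.5] w 0.000 q [ 0.04  0.12  2.19 -0.01  0.84  1.13]
38
offset [-0.06  0.03 -1.41] turn 0.3
45
offset [-0.51  0.03 -0.56] turn 0.3
50
offset [-0.77  0.03  0.07] turn 0.3
53
offset [-0.9   0.03  0.46] turn 0.3
```

View pics/side4.png

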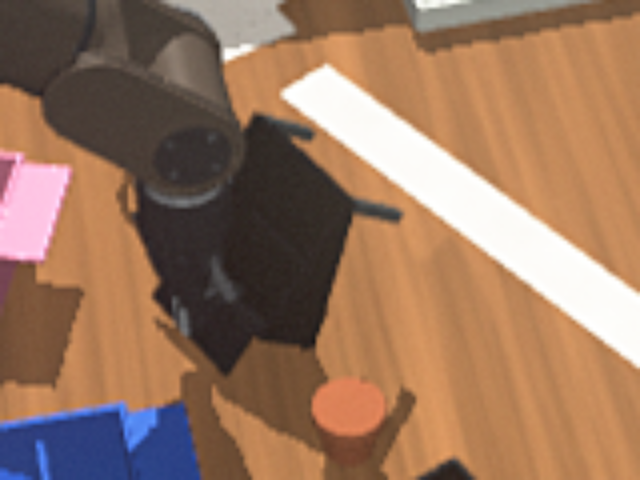

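View pics/wrist4.png

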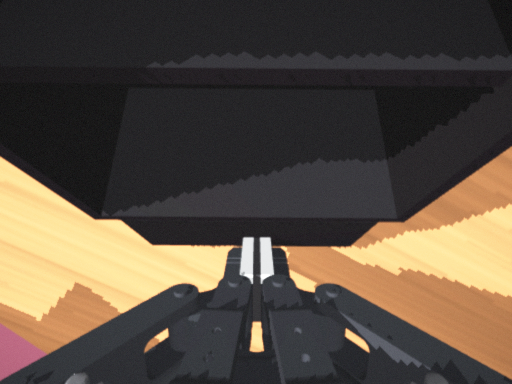

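Request:
arm_command(
  hand=[0,0,0,0],
  offset=[
    [0.2,0,0.4],
    [0.3,0,0.9],
    [0.3,0,0.9],
    [0.3,0,0.9],
  ],
  turn=[0,0,0,0],
)

```text
t: 3.92
tcp_pos: [0.4559, 0.1196, 0.0188]
tool_rot: [-3.139, 0.017, 0.487]
contact_force: [-0.6, -0.4, 0.7]
grip_width: 0.0002
```

```bash
python3 -c "
from h import *
st()
for n in ['side','wrist','top']:
    p,d=grab_frame(n); cv2.imwrite(f'pics/{n}5.png',(cv2.resize(p[80:230,170:370],None,fx=4,fy=4) if n!='wrist' else p)[:,:,::-1]); np.save(f'{n}5.npy',d)
c=camera_params('wrist'); T=np.linalg.inv(c['camera_from_world']);print(T.round(3),c['fx'],c['cx'],c['cy'])
"
```

```text
t 3.92 tcp [455.9 119.6  18.8] yaw 0.487 rot [-3.139  0.017  0.487] F [-0.6 -0.4  0.7] w 0.000 q [ 0.04  0.15  2.19 -0.01  0.82  1.13]
[[ 0.467 -0.839 -0.279  0.526]
 [-0.884 -0.444 -0.144  0.155]
 [-0.003  0.314 -0.949  0.16 ]
 [ 0.     0.     0.     1.   ]] 310.34278840519556 256.33636911892484 194.1619549554423
```

View pics/side5.png

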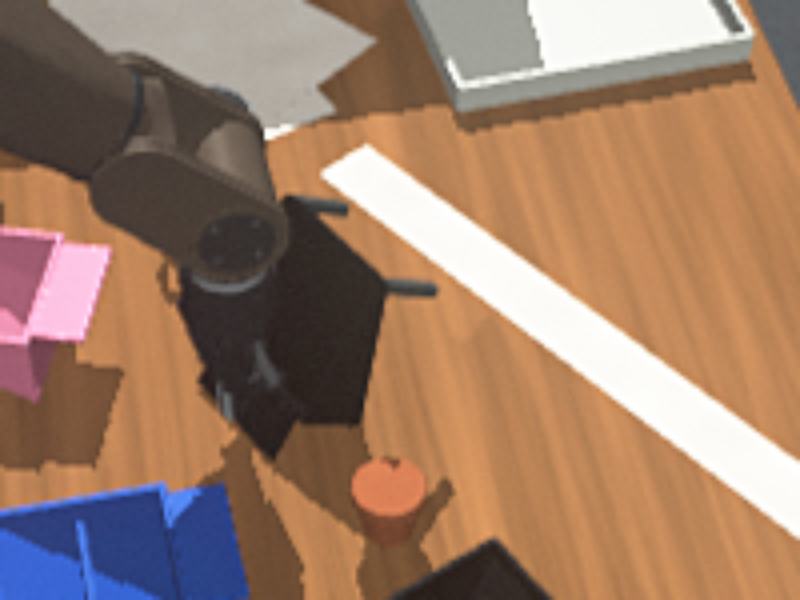

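View pics/wrist5.png

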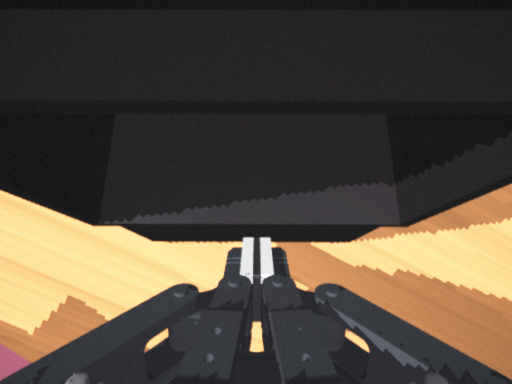

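View pics/top5.png

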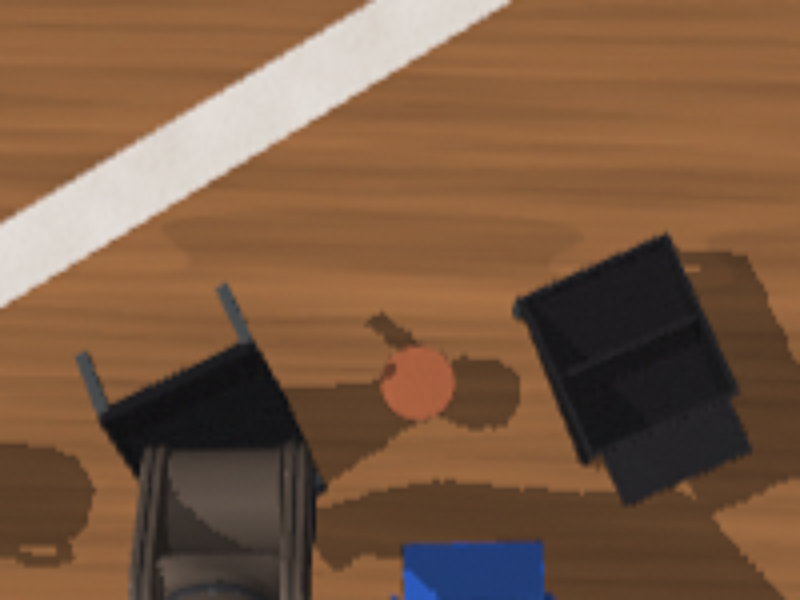

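```bash
python3 -c "
from h import *
c=camera_params('side');d=np.load('side5.npy');W=deproj(d,c)
np.set_printoptions(suppress=True,precision=1)
for u0,u1,v0,v1 in ((248,258,140,165),(254,262,165,180),(246,254,150,175)):
    P=W[v0:v1,u0:u1].reshape(-1,3)*1000
    q=np.array([[ (p[:2]-L.n)@L.d,(p[:2]-L.n)@L.l,p[2]] for p in P]); m=q.mean(0); n=np.linalg.svd(q-m)[2][2]; print(m,n.round(2)*100,np.abs((q-m)@n).max())
# triangulate legs
ct=camera_params('top')
for a,b in (((278.5,152.2),(225.5,152)),((256.5,132.2),(191,169))):
    P1=(np.diag([1,1,1])@np.array([[c['fx'],0,c['cx']],[0,c['fy'],c['cy']],[0,0,1]]))@c['camera_from_world'][:3]
    P2=np.array([[ct['fx'],0,ct['cx']],[0,ct['fy'],ct['cy']],[0,0,1]])@ct['camera_from_world'][:3]
    X=cv2.triangulatePoints(P1,P2,np.array(a).reshape(2,1),np.array(b).reshape(2,1)); X=(X[:3]/X[3]).ravel()*1000; print('foot',X,(X[:2]-L.n)@L.d,(X[:2]-L.n)@L.l)
"
```

```text
Traceback (most recent call last):
numpy.linalg.LinAlgError: SVD did not converge
```

```bash
python3 -c "
from h import *
c=camera_params('side');d=np.load('side5.npy');W=deproj(d,c)
np.set_printoptions(suppress=True,precision=1)
for u,v in ((246,140),(250,145),(255,150),(260,150),(250,155),(256,160),(260,165),(250,170),(256,175)):
    p=W[v,u]*1000; print(u,v,np.array([(p[:2]-L.n)@L.d,(p[:2]-L.n)@L.l,p[2]]))
ct=camera_params('top')
K=lambda c:np.array([[c['fx'],0,c['cx']],[0,c['fy'],c['cy']],[0,0,1]])@c['camera_from_world'][:3]
for a,b in (((278.5,152.2),(225.5,152)),((256.5,132.2),(191,169))):
    X=cv2.triangulatePoints(K(c),K(ct),np.array(a).reshape(2,1),np.array(b).reshape(2,1)); X=(X[:3]/X[3]).ravel()*1000; print('foot',X,(X[:2]-L.n)@L.d,(X[:2]-L.n)@L.l)
"
```

```text
246 140 [ 31.2  33.  132.2]
250 145 [ 31.3  11.1 126.5]
255 150 [ 31.1 -16.5 125.8]
260 150 [ 37.1 -35.3 137.4]
250 155 [24.6  2.8 90.6]
256 160 [ 28.1 -25.8  88.4]
260 165 [ 17.5 -61.4 101.9]
250 170 [ 13.8 -10.8  35.8]
256 175 [  2.9 -59.3  61.4]
foot [630.5 143.2 111.9] 93.91490665692433 -59.503550433120864
foot [-inf  inf  inf] nan inf<string>:10: RuntimeWarning: divide by zero encountered in divide
<string>:10: RuntimeWarning: invalid value encountered in matmul
```

The foot triangulates to about 112 mm up, so the left tray is tipped. It shows no white in the side, top or wrist views, but all three only see its inside. I hold briefly, then let it down gently.

Request:
arm_command(
  hand=[0,0,0,0,0],
  offset=[
    [0,0,0],
    [0,0,0],
    [0,0,-0.5],
    [0.2,0,-1.2],
    [0.5,0,-1.9],
  ],
  turn=[0,0,0,0,0],
)

```text
t: 4.48
tcp_pos: [0.461, 0.122, 0.0391]
tool_rot: [-3.14, 0.016, 0.487]
contact_force: [-0.6, -1.2, 1.3]
grip_width: 0.0001
```

Request:
arm_command(
  hand=[0,0,0,0,0],
  offset=[
    [0.5,0,-0.5],
    [1.0,0,-1.0],
    [1.6,0,-1.6],
    [2.2,0,-2.1],
    [2.8,0,-2.6],
  ],
  turn=[0,0,0,0,0],
)

```text
t: 4.9
tcp_pos: [0.4867, 0.1353, 0.0668]
tool_rot: [-3.14, 0.018, 0.487]
contact_force: [-5.9, -1.3, 10.4]
grip_width: -0.0001
```

```bash
python3 -c "
from h import *
st()
for n in ['side','wrist']:
    p,d=grab_frame(n); cv2.imwrite(f'pics/{n}6.png',(cv2.resize(p[80:230,170:370],None,fx=4,fy=4) if n!='wrist' else p)[:,:,::-1]); np.save(f'{n}5.npy',d)
"
```

```text
t 4.90 tcp [486.7 135.3  66.8] yaw 0.487 rot [-3.14   0.018  0.487] F [-5.9 -1.3 10.4] w -0.000 q [ 0.07  0.13  2.09 -0.01  0.94  1.16]
```

View pics/side6.png

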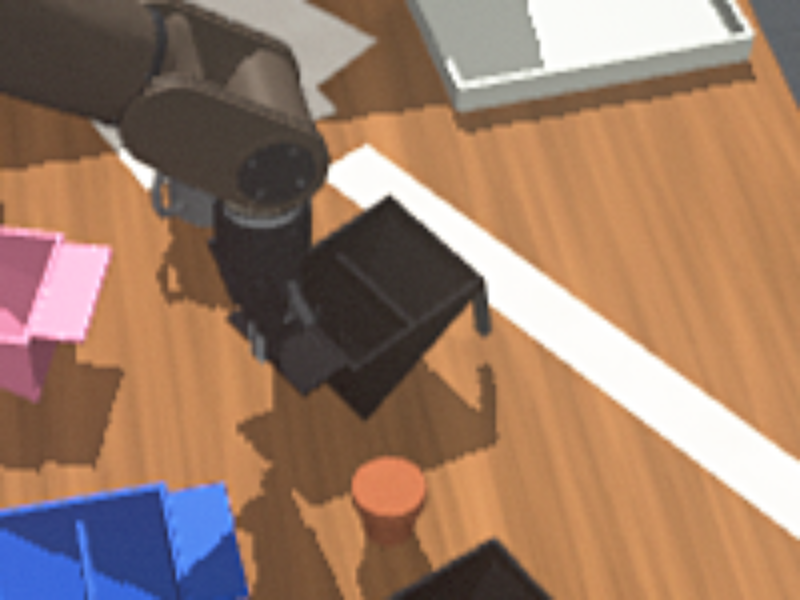

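View pics/wrist6.png

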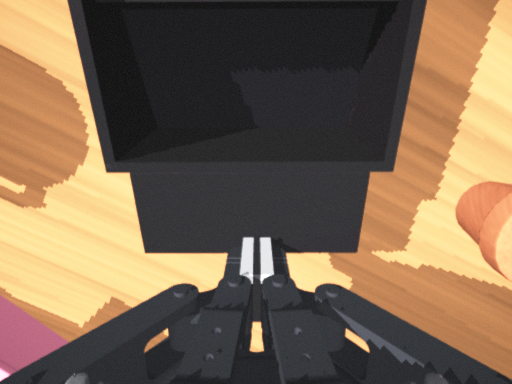

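Request:
arm_command(
  hand=[0,0,0,0,0],
  offset=[
    [0.2,0,-0.4],
    [0.4,0,-0.8],
    [0.4,0,-1.5],
    [0,0,-4.5],
    [0,0,-9],
  ],
  turn=[0,0,0,0,0],
)

```text
t: 5.42
tcp_pos: [0.4861, 0.1363, 0.1517]
tool_rot: [-3.136, 0.022, 0.487]
contact_force: [0.0, 1.1, -0.4]
grip_width: -0.0
```

```bash
python3 -c "
from h import *
st()
p,d=grab_frame('top'); cv2.imwrite('pics/top7.png',cv2.resize(p[110:240,120:400],None,fx=2.8,fy=2.8)[:,:,::-1]); np.save('top7.npy',d);np.save('top7c.npy',p)
to([*Rt.at(-37),165],Rt.a)
"
```

```text
t 5.42 tcp [486.1 136.3 151.7] yaw 0.487 rot [-3.136  0.022  0.487] F [ 0.   1.1 -0.4] w -0.000 q [ 0.07  0.    2.05 -0.    1.11  1.16]
offset [-1.594e+01  3.195e+01  1.000e-02] turn 2.2
```

View pics/top7.png

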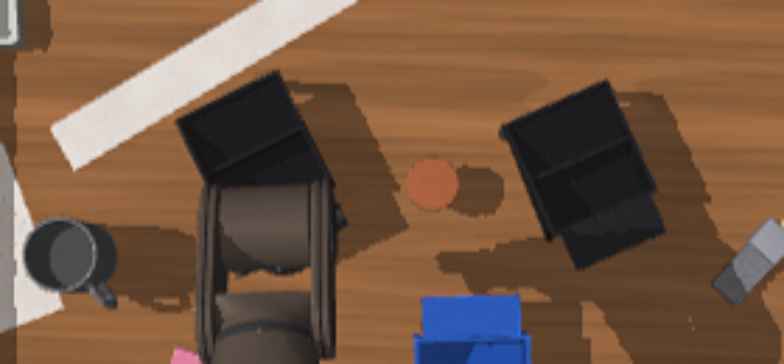

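Request:
arm_command(
  hand=[0,0,0,0,0],
  offset=[
    [-15.9,32,0],
    [-15.9,32,0],
    [-15.9,32,0],
    [-15.9,32,0],
    [-15.9,32,0],
  ],
  turn=[2.2,2.2,2.2,2.2,2.2],
)

```text
t: 5.88
tcp_pos: [0.4971, -0.0733, 0.1613]
tool_rot: [3.138, 0.002, 0.449]
contact_force: [0.7, 1.0, -0.5]
grip_width: -0.0001
```

```bash
python3 -c "
from h import *
st();to([*Rt.at(-37),130],Rt.a)"
```

```text
t 5.88 tcp [497.1 -73.3 161.3] yaw 0.449 rot [3.138e+00 2.000e-03 4.490e-01] F [ 0.7  1.  -0.5] w -0.000 q [-0.35 -0.03  2.06 -0.    1.11  0.78]
offset [-5.92 13.4   3.2 ] turn 0.0
```

Request:
arm_command(
  hand=[0,0,0,0,0],
  offset=[
    [-5.9,13.4,1],
    [-5.9,13.4,3.2],
    [-5.9,13.4,3.2],
    [-5.9,13.4,3.2],
    [-5.9,13.4,3.2],
  ],
  turn=[0,0,0,0,0],
)

```text
t: 6.3
tcp_pos: [0.5015, -0.2242, 0.1287]
tool_rot: [3.138, 0.004, 0.444]
contact_force: [0.2, -0.5, -0.1]
grip_width: -0.0001
```

```bash
python3 -c "
from h import *
st();to([*Rt.at(-35),74],Rt.a)
p,d=grab_frame('wrist'); cv2.imwrite('pics/wrist8.png',p[:,:,::-1])
"
```

```text
t 6.30 tcp [ 501.5 -224.2  128.7] yaw 0.444 rot [3.138 0.004 0.444] F [ 0.2 -0.5 -0.1] w -0.000 q [-0.6   0.12  1.97 -0.01  1.05  0.53]
offset [ 0.45 -0.4   5.47] turn -0.3
```

View pics/wrist8.png

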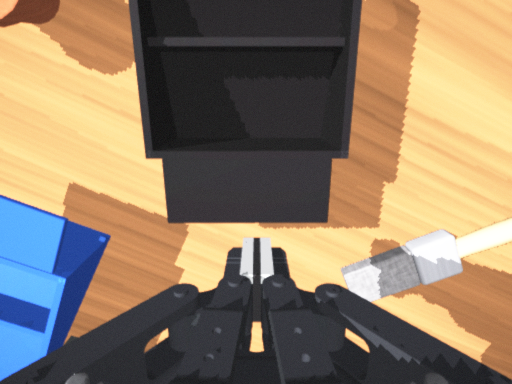

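The right tray's lip is centred at about column 247 with the tips at 256, so I shift 5 mm left and press.

Request:
arm_command(
  hand=[0,0,0,0],
  offset=[
    [0.6,-0.5,3],
    [0.6,-0.5,5.4],
    [0.6,-0.5,5.4],
    [0.6,-0.5,5.5],
  ],
  turn=[0,0,0,0],
)

```text
t: 6.68
tcp_pos: [0.5054, -0.2138, 0.0744]
tool_rot: [3.139, 0.002, 0.446]
contact_force: [0.5, -0.2, 1.0]
grip_width: -0.0003
```

Request:
arm_command(
  hand=[0,0,0,0,0],
  offset=[
    [0,0,0.3],
    [-0.5,0,0.6],
    [-1.0,0,0.9],
    [-1.5,0,1.2],
    [-1.8,0,1.4],
  ],
  turn=[0,0,0,0,0],
)

```text
t: 7.1
tcp_pos: [0.4895, -0.2222, 0.0648]
tool_rot: [3.138, 0.004, 0.448]
contact_force: [-9.6, 1.1, 18.0]
grip_width: -0.0003
```

```bash
python3 -c "
from h import *
st()
for n in ['wrist']:
    p,d=grab_frame(n); cv2.imwrite(f'pics/{n}9.png',p[:,:,::-1])
for th in (15,22,30,38,45,50,53):
    x,z=contact(th,28); print(th); to([*Rt.at(x-6),z],Rt.a)
"
```

```text
t 7.10 tcp [ 489.5 -222.2   64.8] yaw 0.448 rot [3.138 0.004 0.448] F [-9.6  1.1 18. ] w -0.000 q [-0.61  0.19  2.03 -0.01  0.92  0.51]
15
offset [-0.22  0.34  0.01] turn -0.0
22
offset [-0.96  0.34  0.62] turn -0.0
30
offset [-1.72  0.33  1.43] turn -0.0
38
offset [-2.35  0.33  2.33] turn -0.0
45
offset [-2.79  0.33  3.19] turn -0.0
50
offset [-3.05  0.33  3.83] turn -0.0
53
offset [-3.17  0.32  4.23] turn -0.0
```

View pics/wrist9.png

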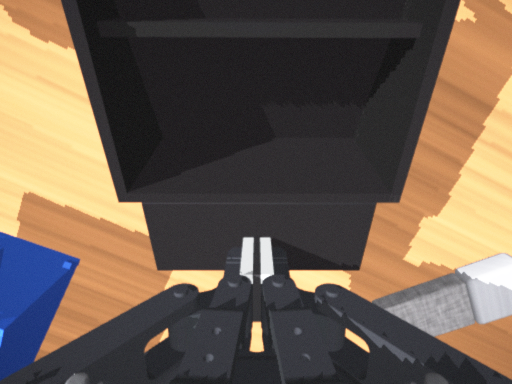

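Request:
arm_command(
  hand=[0,0,0,0,0],
  offset=[
    [-0.6,0,0.4],
    [-1.1,0,0.9],
    [-1.5,0,1.4],
    [-1.8,0,1.9],
    [-2.0,0,2.4],
  ],
  turn=[0,0,0,0,0],
)

```text
t: 7.57
tcp_pos: [0.4708, -0.2324, 0.0427]
tool_rot: [3.135, 0.007, 0.45]
contact_force: [-4.2, -2.9, 6.2]
grip_width: -0.0001
```

```bash
python3 -c "
from h import *
st()
for n in ['wrist']:
    p,d=grab_frame(n); cv2.imwrite(f'pics/{n}10.png',p[:,:,::-1])
"
```

```text
t 7.57 tcp [ 470.8 -232.4   42.7] yaw 0.450 rot [3.135 0.007 0.45 ] F [-4.2 -2.9  6.2] w -0.000 q [-0.65  0.2   2.06 -0.01  0.87  0.48]
```

View pics/wrist10.png

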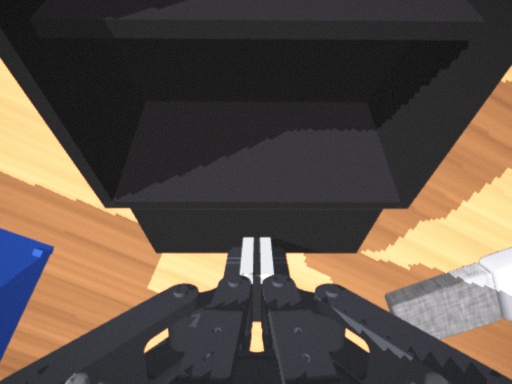

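Request:
arm_command(
  hand=[0,0,0,0,0],
  offset=[
    [0,0,0.5],
    [0.1,0,1.0],
    [0.2,0,1.5],
    [0.4,0,2.0],
    [0.5,0,2.3],
  ],
  turn=[0,0,0,0,0],
)

```text
t: 8.03
tcp_pos: [0.4743, -0.2292, 0.0174]
tool_rot: [3.137, 0.007, 0.45]
contact_force: [-2.1, -1.2, -0.1]
grip_width: 0.0001
```

Request:
arm_command(
  hand=[0,0,0],
  offset=[
    [0,0,0.1],
    [0,0,0.1],
    [0,0,0.1],
  ],
  turn=[0,0,0],
)

```text
t: 8.28
tcp_pos: [0.4745, -0.2292, 0.0168]
tool_rot: [3.138, 0.008, 0.451]
contact_force: [-4.5, -1.1, 6.5]
grip_width: -0.0002
```

```bash
python3 -c "
from h import *
st()
for n,r in (('wrist',None),('side',(170,320,210,410)),('top',(100,250,230,430))):
    p,d=grab_frame(n); cv2.imwrite(f'pics/{n}11.png',(p if r is None else cv2.resize(p[r[0]:r[1],r[2]:r[3]],None,fx=4,fy=4))[:,:,::-1])
"
```

```text
t 8.28 tcp [ 474.5 -229.2   16.8] yaw 0.451 rot [3.138 0.008 0.451] F [-4.5 -1.1  6.5] w -0.000 q [-0.64  0.25  2.06 -0.01  0.83  0.49]
```

View pics/side11.png

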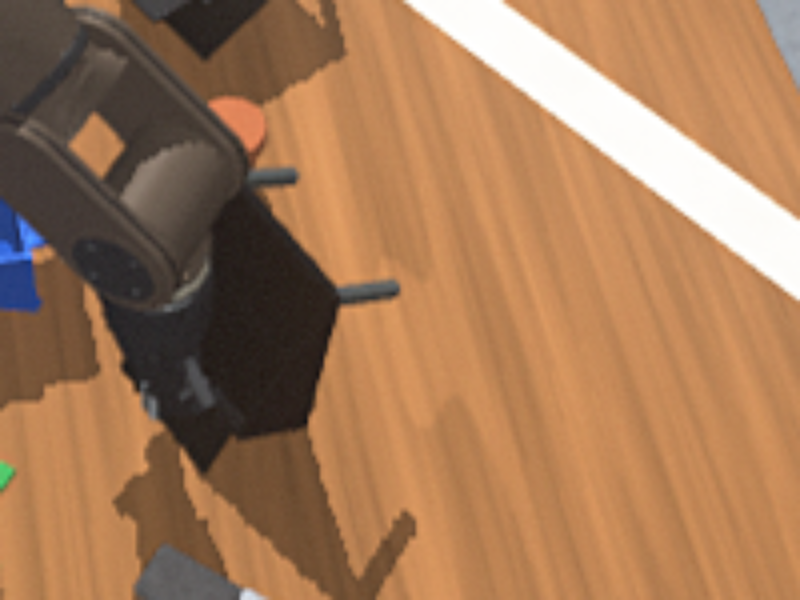

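View pics/top11.png

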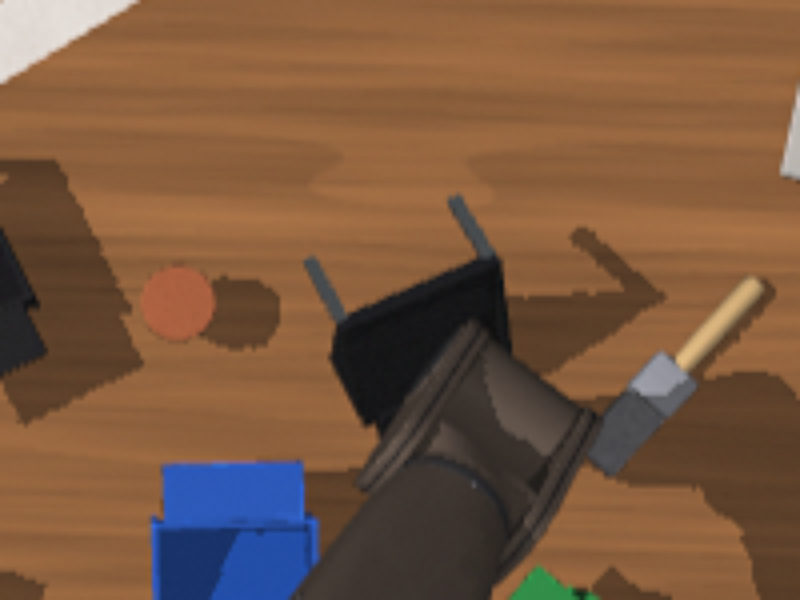

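View pics/wrist11.png

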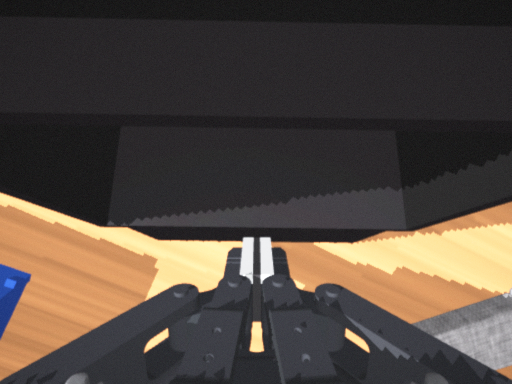

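```bash
cat >> h.py <<'E'
def tri(a,b):
    K=lambda c:np.array([[c['fx'],0,c['cx']],[0,c['fy'],c['cy']],[0,0,1]])@c['camera_from_world'][:3]
    X=cv2.triangulatePoints(K(camera_params('side')),K(camera_params('top')),np.array(a,float).reshape(2,1),np.array(b,float).reshape(2,1)); return (X[:3]/X[3]).ravel()*1000
E
python3 -c "
from h import *
for a,b in (((308.5,242.5),(343.8,150)),((283.2,214),(307.5,165.5))):
    X=tri(a,b);print(X.round(1),(X[:2]-Rt.n)@Rt.d,(X[:2]-Rt.n)@Rt.l)
X=tri((256.5,132.2),(191,169));print(X)
"
```

```text
[ 645.7 -219.9  115.5] 92.50045661912672 -62.41309263834242
[ 595.3 -109.9  115. ] 94.766500196943 58.62323521286694
[574.89249531 247.61289681 112.3428703 ]
```

Both feet of the right tray triangulate to about 115 mm up. Here too the cameras only see the inside. I let it down.

Request:
arm_command(
  hand=[0,0,0,0,0],
  offset=[
    [0,0,0],
    [0,0,0],
    [0,0,-0.6],
    [0.2,0,-1.3],
    [0.5,0,-2.0],
  ],
  turn=[0,0,0,0,0],
)

```text
t: 8.85
tcp_pos: [0.4795, -0.2264, 0.0371]
tool_rot: [3.138, 0.007, 0.45]
contact_force: [-0.1, 0.4, -0.1]
grip_width: -0.0003
```

Request:
arm_command(
  hand=[0,0,0,0,0],
  offset=[
    [0.5,0,-0.6],
    [1.0,0,-1.2],
    [1.6,0,-1.8],
    [2.2,0,-2.4],
    [2.7,0,-2.9],
  ],
  turn=[0,0,0,0,0],
)

```text
t: 9.27
tcp_pos: [0.5061, -0.2146, 0.0688]
tool_rot: [3.135, 0.004, 0.45]
contact_force: [1.6, 0.8, 2.6]
grip_width: 0.0002
```

Request:
arm_command(
  hand=[0,0,0,0,0],
  offset=[
    [0.2,0,-0.4],
    [0.4,0,-0.8],
    [0.4,0,-1.5],
    [0,0,-5],
    [0,0,-9],
  ],
  turn=[0,0,0,0,0],
)

```text
t: 9.68
tcp_pos: [0.503, -0.2123, 0.1557]
tool_rot: [-3.14, 0.009, 0.45]
contact_force: [1.1, -0.6, 0.1]
grip_width: -0.0002
```

```bash
python3 -c "
from h import *
st()
p,d=grab_frame('top'); cv2.imwrite('pics/top12.png',cv2.resize(p[110:240,120:400],None,fx=2.8,fy=2.8)[:,:,::-1]); np.save('top12.npy',d);np.save('top12c.npy',p)
W=deproj(d,camera_params('top'))
m=(p.max(-1)<60)&(W[...,2]>.02)&(W[...,2]<.1)
m[:, 270:]=0
n,l,s,ce=cv2.connectedComponentsWithStats(m.astype(np.uint8))
for i in range(1,n):
    if s[i,4]>600:
        Q=W[l==i];r=cv2.minAreaRect(Q[:,:2].astype(np.float32)*1000);print(ce[i],r)
"
```

```text
t 9.68 tcp [ 503.  -212.3  155.7] yaw 0.450 rot [-3.14   0.009  0.45 ] F [ 1.1 -0.6  0.1] w -0.000 q [-0.58  0.08  1.96 -0.01  1.11  0.54]
[212.17741129 167.62618691] ((578.5352783203125, 184.0486602783203), (183.76095581054688, 127.90787506103516), 27.67580795288086)
[ 84.44108108 308.96108108] ((104.08076477050781, 587.279052734375), (244.75816345214844, 281.921142578125), 89.87313079833984)
[ 56.98434442 296.25733855] ((173.73634338378906, 646.8719482421875), (122.97607421875, 88.34567260742188), 0.3843279182910919)
[ 96.30843841 297.34238603] ((173.1156463623047, 526.7244262695312), (122.27721405029297, 87.0296401977539), 0.7698026895523071)
[ 53.98937198 346.63671498] ((23.118328094482422, 648.27197265625), (123.70075225830078, 91.36296081542969), 2.870361566543579)
[ 93.58740602 348.11654135] ((22.189048767089844, 524.4055786132812), (93.10905456542969, 121.72655487060547), 89.27385711669922)
```

View pics/top12.png

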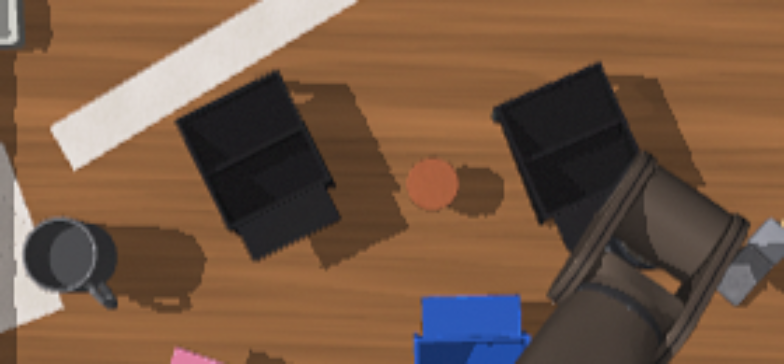

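Both trays are level; the left one slid about 19 mm forward. To see an underside, the wrist camera has to look back from beyond a tray with the tool tilted. Orientation drifts a little near the inner reach limit, so I'll try for a backward tilt there, well above everything.

Request:
arm_command(
  hand=[0,0,0,0,0],
  offset=[
    [0,-2,-4],
    [10,-30,-10],
    [10,-34,-10],
    [10,-34,-10],
    [10,-34,-10],
  ],
  turn=[0,0,0,0,0],
)

```text
t: 10.15
tcp_pos: [0.4765, -0.0372, 0.2299]
tool_rot: [3.127, -0.001, 0.448]
contact_force: [0.9, -0.1, -0.0]
grip_width: -0.0
```

```bash
python3 -c "
from h import *
st();to([450,170,260],.42)"
```

```text
t 10.15 tcp [476.5 -37.2 229.9] yaw 0.448 rot [ 3.127e+00 -1.000e-03  4.480e-01] F [ 0.9 -0.1 -0. ] w -0.000 q [-0.29 -0.16  2.05 -0.01  1.24  0.84]
offset [  6.59 -19.78  -3.29] turn 1.6
```

Request:
arm_command(
  hand=[0,0,0,0,0],
  offset=[
    [6.6,-19.8,-3.3],
    [6.6,-19.8,-3.3],
    [6.6,-19.8,-3.3],
    [6.6,-19.8,-3.3],
    [6.6,-19.8,-3.3],
  ],
  turn=[1.6,1.6,1.6,1.6,1.6],
)

```text
t: 10.57
tcp_pos: [0.4494, 0.1675, 0.2595]
tool_rot: [3.127, -0.001, 0.42]
contact_force: [-0.6, 0.1, -0.2]
grip_width: 0.0
```

Request:
arm_command(
  hand=[0,0,0,0,0],
  offset=[
    [-4,0,0],
    [-8,0,0],
    [-10,0,0],
    [-10,0,0],
    [-10,0,0],
  ],
  turn=[0,0,0,0,0],
)

```text
t: 10.98
tcp_pos: [0.3575, 0.1267, 0.2593]
tool_rot: [3.127, -0.002, 0.42]
contact_force: [0.5, -0.6, 0.8]
grip_width: -0.0002
```

```bash
python3 -c "
from h import *
st()"
```

```text
t 10.98 tcp [357.5 126.7 259.3] yaw 0.420 rot [ 3.127e+00 -2.000e-03  4.200e-01] F [ 0.5 -0.6  0.8] w -0.000 q [ 0.08 -0.45  2.22 -0.01  1.37  1.23]
```

Request:
arm_command(
  hand=[0,0,0,0,0],
  offset=[
    [-4,0,0],
    [-8,0,0],
    [-10,0,0],
    [-12,0,0],
    [-12,0,0],
  ],
  turn=[0,0,0,0,0],
)

```text
t: 11.4
tcp_pos: [0.2471, 0.077, 0.2595]
tool_rot: [3.125, -0.004, 0.418]
contact_force: [-0.1, -0.2, -0.4]
grip_width: 0.0003
```

```bash
python3 -c "
from h import *
st()"
```

```text
t 11.40 tcp [247.1  77.  259.5] yaw 0.418 rot [ 3.125 -0.004  0.418] F [-0.1 -0.2 -0.4] w 0.000 q [-0.09 -0.86  2.43 -0.01  1.56  1.07]
```

Request:
arm_command(
  hand=[0,0,0,0],
  offset=[
    [-2,0,0],
    [-4,0,0],
    [-5,0,0],
    [-5,0,0],
  ],
  turn=[0,0,0,0],
)

```text
t: 11.73
tcp_pos: [0.2357, 0.0667, 0.2589]
tool_rot: [3.128, 0.019, 0.417]
contact_force: [-0.2, 0.0, -0.6]
grip_width: -0.0
```

```bash
python3 -c "
from h import *
st()"
```

```text
t 11.73 tcp [235.7  66.7 258.9] yaw 0.417 rot [3.128 0.019 0.417] F [-0.2  0.  -0.6] w -0.000 q [-0.12 -0.89  2.45 -0.02  1.6   1.03]
```

Ratcheting works: the pitch went from −0.004 to 0.019. I repeat it.

Request:
arm_command(
  hand=[0,0,0,0,0],
  offset=[
    [-10,0,0],
    [-10,0,0],
    [-10,0,0],
    [-10,0,0],
    [-10,0,0],
  ],
  turn=[0,0,0,0,0],
)

```text
t: 12.15
tcp_pos: [0.2333, 0.0477, 0.2594]
tool_rot: [3.133, 0.045, 0.416]
contact_force: [0.0, 0.2, -0.4]
grip_width: -0.0001
```

```bash
python3 -c "
from h import *
st()"
```

```text
t 12.15 tcp [233.3  47.7 259.4] yaw 0.416 rot [3.133 0.045 0.416] F [ 0.   0.2 -0.4] w -0.000 q [-0.2  -0.89  2.45 -0.03  1.62  0.96]
```

Request:
arm_command(
  hand=[0,0,0,0,0],
  offset=[
    [-40,-8,0],
    [-40,-8,0],
    [-40,-8,0],
    [-40,-8,0],
    [-40,-8,0],
  ],
  turn=[0,0,0,0,0],
)

```text
t: 12.57
tcp_pos: [0.2265, 0.047, 0.2657]
tool_rot: [3.138, 0.071, 0.416]
contact_force: [1.0, -0.1, -0.0]
grip_width: 0.0003
```

```bash
python3 -c "
from h import *
st()"
```

```text
t 12.57 tcp [226.5  47.  265.7] yaw 0.416 rot [3.138 0.071 0.416] F [ 1.  -0.1 -0. ] w 0.000 q [-0.2  -0.9   2.44 -0.04  1.66  0.96]
```

```bash
python3 -c "
from h import *
s=bot.get_state();print(s['joint_positions'].round(4))"
```

```text
[-0.1953 -0.8953  2.4352 -0.0436  1.6579  0.9569]
```

Request:
arm_command(
  hand=[0,0,0,0,0],
  offset=[
    [0,0,4],
    [-1,0,8],
    [-2,0,10],
    [-6,-1,10],
    [-10,-2,10],
  ],
  turn=[0,0,0,0,0],
)

```text
t: 12.98
tcp_pos: [0.2214, 0.0417, 0.2384]
tool_rot: [-3.14, 0.092, 0.415]
contact_force: [-0.5, -0.2, -0.5]
grip_width: 0.0004
```

```bash
python3 -c "
from h import *
st()"
```

```text
t 12.98 tcp [221.4  41.7 238.4] yaw 0.415 rot [-3.14   0.092  0.415] F [-0.5 -0.2 -0.5] w 0.000 q [-0.21 -0.9   2.48 -0.05  1.63  0.94]
```

```bash
python3 -c "
from h import *
s=bot.get_state();print(s['joint_positions'].round(4),s['qvel'].round(3))"
```

```text
[-0.2136 -0.8953  2.4837 -0.053   1.6289  0.9408] [ 0.034 -0.003 -0.002 -0.021  0.05   0.029]
```

Request:
arm_command(
  hand=[0],
  offset=[
    [-40,-8,0],
  ],
  turn=[0],
)

```text
t: 13.07
tcp_pos: [0.2156, 0.0401, 0.239]
tool_rot: [-3.135, 0.116, 0.415]
contact_force: [0.7, 0.2, 0.3]
grip_width: -0.0001
```

Request:
arm_command(
  hand=[0],
  offset=[
    [-40,-8,0],
  ],
  turn=[0],
)

```text
t: 13.15
tcp_pos: [0.2095, 0.0381, 0.2398]
tool_rot: [-3.129, 0.141, 0.416]
contact_force: [-0.7, 0.6, -1.3]
grip_width: -0.0001
```

Request:
arm_command(
  hand=[0,0,0],
  offset=[
    [-40,-8,0],
    [-40,-8,0],
    [-40,-8,0],
  ],
  turn=[0,0,0],
)

```text
t: 13.4
tcp_pos: [0.2035, 0.0343, 0.2408]
tool_rot: [-3.123, 0.167, 0.416]
contact_force: [-0.5, -0.2, -1.1]
grip_width: -0.0004
```

```bash
python3 -c "
from h import *
s=st();print(s['joint_positions'].round(4))"
```

```text
t 13.40 tcp [203.5  34.3 240.8] yaw 0.416 rot [-3.123  0.167  0.416] F [-0.5 -0.2 -1.1] w -0.000 q [-0.23 -0.9   2.48 -0.09  1.7   0.92]
[-0.2289 -0.8952  2.4838 -0.0863  1.6978  0.9224]
```

```bash
python3 -c "
from h import *
to([330,80,150],.416)"
```

```text
offset [14.74  1.06  6.7 ] turn 0.0
```

Request:
arm_command(
  hand=[0,0,0,0,0],
  offset=[
    [6,0.3,1],
    [10,0.6,3],
    [13,0.9,5],
    [14.7,1,6.7],
    [14.7,1,6.7],
  ],
  turn=[0,0,0,0,0],
)

```text
t: 13.82
tcp_pos: [0.328, 0.0812, 0.1422]
tool_rot: [-3.115, 0.183, 0.419]
contact_force: [-1.7, 0.6, -1.6]
grip_width: -0.0001
```

Request:
arm_command(
  hand=[0],
  offset=[
    [-20,-4,0],
  ],
  turn=[0],
)

```text
t: 13.9
tcp_pos: [0.2896, 0.0719, 0.1515]
tool_rot: [-3.106, 0.199, 0.422]
contact_force: [-1.6, -1.0, 0.4]
grip_width: -0.0
```

```bash
python3 -c "
from h import *
s=st();print(s['joint_positions'].round(4))"
```

```text
t 13.90 tcp [289.6  71.9 151.5] yaw 0.422 rot [-3.106  0.199  0.422] F [-1.6 -1.   0.4] w -0.000 q [-0.05 -0.43  2.41 -0.06  1.35  1.12]
[-0.0501 -0.4256  2.4083 -0.0601  1.3527  1.1208]
```

Request:
arm_command(
  hand=[0],
  offset=[
    [-20,-4,10],
  ],
  turn=[0],
)

```text
t: 13.98
tcp_pos: [0.2554, 0.0641, 0.1481]
tool_rot: [-3.103, 0.209, 0.424]
contact_force: [-0.4, -0.3, 0.8]
grip_width: -0.0001
```

Request:
arm_command(
  hand=[0],
  offset=[
    [-20,-4,10],
  ],
  turn=[0],
)

```text
t: 14.07
tcp_pos: [0.2472, 0.0625, 0.1559]
tool_rot: [-3.101, 0.226, 0.425]
contact_force: [-0.2, 0.5, 1.0]
grip_width: -0.0001
```

Request:
arm_command(
  hand=[0],
  offset=[
    [-20,-4,10],
  ],
  turn=[0],
)

```text
t: 14.15
tcp_pos: [0.239, 0.0617, 0.1639]
tool_rot: [-3.098, 0.243, 0.425]
contact_force: [0.2, 0.4, -0.7]
grip_width: -0.0002
```

```bash
python3 -c "
from h import *
s=st();print(s['joint_positions'].round(4))"
```

```text
t 14.15 tcp [239.   61.7 163.9] yaw 0.425 rot [-3.098  0.243  0.425] F [ 0.2  0.4 -0.7] w -0.000 q [-0.08 -0.58  2.48 -0.08  1.48  1.09]
[-0.0826 -0.5849  2.4839 -0.0793  1.477   1.0855]
```

Request:
arm_command(
  hand=[0],
  offset=[
    [-20,-4,25],
  ],
  turn=[0],
)

```text
t: 14.23
tcp_pos: [0.2406, 0.0626, 0.1583]
tool_rot: [-3.099, 0.255, 0.424]
contact_force: [1.6, 0.5, 0.6]
grip_width: 0.0004
```

Request:
arm_command(
  hand=[0],
  offset=[
    [-20,-4,25],
  ],
  turn=[0],
)

```text
t: 14.32
tcp_pos: [0.2411, 0.064, 0.1488]
tool_rot: [-3.099, 0.27, 0.423]
contact_force: [0.2, 0.1, -0.5]
grip_width: -0.0002
```

Request:
arm_command(
  hand=[0],
  offset=[
    [-20,-4,20],
  ],
  turn=[0],
)

```text
t: 14.4
tcp_pos: [0.2388, 0.0651, 0.1436]
tool_rot: [-3.097, 0.287, 0.423]
contact_force: [0.2, 0.1, -0.3]
grip_width: -0.0002
```

Request:
arm_command(
  hand=[0],
  offset=[
    [-20,-4,20],
  ],
  turn=[0],
)

```text
t: 14.48
tcp_pos: [0.2366, 0.0662, 0.1393]
tool_rot: [-3.094, 0.306, 0.424]
contact_force: [-0.6, -0.8, -0.4]
grip_width: 0.0005
```

```bash
python3 -c "
from h import *
s=st();print(s['joint_positions'].round(4))"
```

```text
t 14.48 tcp [236.6  66.2 139.3] yaw 0.424 rot [-3.094  0.306  0.424] F [-0.6 -0.8 -0.4] w 0.000 q [-0.05 -0.49  2.48 -0.1   1.44  1.13]
[-0.0473 -0.488   2.4839 -0.0954  1.4415  1.1334]
```

Request:
arm_command(
  hand=[0],
  offset=[
    [-20,-4,16],
  ],
  turn=[0],
)

```text
t: 14.57
tcp_pos: [0.2317, 0.0672, 0.1391]
tool_rot: [-3.091, 0.326, 0.425]
contact_force: [-0.5, 0.8, -0.9]
grip_width: 0.0001
```

Request:
arm_command(
  hand=[0],
  offset=[
    [-20,-4,16],
  ],
  turn=[0],
)

```text
t: 14.65
tcp_pos: [0.2268, 0.0681, 0.1406]
tool_rot: [-3.088, 0.347, 0.426]
contact_force: [0.6, -0.6, -0.1]
grip_width: -0.0
```

Request:
arm_command(
  hand=[0],
  offset=[
    [-20,-4,16],
  ],
  turn=[0],
)

```text
t: 14.73
tcp_pos: [0.2216, 0.0693, 0.1426]
tool_rot: [-3.085, 0.366, 0.427]
contact_force: [-0.7, -0.9, -0.3]
grip_width: 0.0001
```

Request:
arm_command(
  hand=[0],
  offset=[
    [-20,-4,16],
  ],
  turn=[0],
)

```text
t: 14.82
tcp_pos: [0.216, 0.0707, 0.1456]
tool_rot: [-3.082, 0.386, 0.428]
contact_force: [0.3, -0.3, 0.3]
grip_width: 0.0001
```

Request:
arm_command(
  hand=[0],
  offset=[
    [-20,-4,16],
  ],
  turn=[0],
)

```text
t: 14.9
tcp_pos: [0.2099, 0.0724, 0.1495]
tool_rot: [-3.08, 0.404, 0.429]
contact_force: [-0.2, 0.1, -0.4]
grip_width: -0.0002
```

Request:
arm_command(
  hand=[0],
  offset=[
    [-20,-4,16],
  ],
  turn=[0],
)

```text
t: 14.98
tcp_pos: [0.2034, 0.0743, 0.1546]
tool_rot: [-3.078, 0.422, 0.431]
contact_force: [-0.4, -0.9, -0.2]
grip_width: 0.0004
```

```bash
python3 -c "
from h import *
s=st();print(s['joint_positions'].round(4))"
```

```text
t 14.98 tcp [203.4  74.3 154.6] yaw 0.431 rot [-3.078  0.422  0.431] F [-0.4 -0.9 -0.2] w 0.000 q [ 0.01 -0.5   2.48 -0.11  1.57  1.18]
[ 0.0056 -0.5032  2.4836 -0.1114  1.5741  1.1824]
```

Request:
arm_command(
  hand=[0],
  offset=[
    [-18,-4,28],
  ],
  turn=[0],
)

```text
t: 15.07
tcp_pos: [0.2033, 0.0781, 0.1484]
tool_rot: [-3.079, 0.437, 0.431]
contact_force: [-0.6, -0.8, 0.0]
grip_width: 0.0001
```

Request:
arm_command(
  hand=[0],
  offset=[
    [-18,-4,28],
  ],
  turn=[0],
)

```text
t: 15.15
tcp_pos: [0.202, 0.0825, 0.1392]
tool_rot: [-3.079, 0.452, 0.431]
contact_force: [-0.4, 0.9, -0.7]
grip_width: -0.0001
```

Request:
arm_command(
  hand=[0],
  offset=[
    [-18,-4,28],
  ],
  turn=[0],
)

```text
t: 15.23
tcp_pos: [0.2003, 0.0873, 0.13]
tool_rot: [-3.08, 0.469, 0.432]
contact_force: [-0.1, 0.2, 0.3]
grip_width: -0.0
```

Request:
arm_command(
  hand=[0],
  offset=[
    [-18,-4,28],
  ],
  turn=[0],
)

```text
t: 15.32
tcp_pos: [0.1981, 0.0925, 0.1202]
tool_rot: [-3.08, 0.486, 0.433]
contact_force: [0.4, 0.0, -0.2]
grip_width: 0.0001
```

Request:
arm_command(
  hand=[0],
  offset=[
    [-18,-4,24],
  ],
  turn=[0],
)

```text
t: 15.4
tcp_pos: [0.1941, 0.0981, 0.1124]
tool_rot: [-3.08, 0.505, 0.434]
contact_force: [-0.4, -0.0, 0.8]
grip_width: 0.0
```

Request:
arm_command(
  hand=[0],
  offset=[
    [-18,-4,24],
  ],
  turn=[0],
)

```text
t: 15.48
tcp_pos: [0.1898, 0.1044, 0.1047]
tool_rot: [-3.081, 0.523, 0.436]
contact_force: [0.2, -0.2, 0.5]
grip_width: 0.0
```

```bash
python3 -c "
from h import *
s=st();print(s['joint_positions'].round(4))"
```

```text
t 15.48 tcp [189.8 104.4 104.7] yaw 0.436 rot [-3.081  0.523  0.436] F [ 0.2 -0.2  0.5] w 0.000 q [ 0.13 -0.31  2.48 -0.09  1.49  1.32]
[ 0.1331 -0.3083  2.4831 -0.0912  1.4861  1.3164]
```

Tilt is about 30°. Now I work out where to put the tool so that the wrist camera sees under the left tray past the fingers.

```bash
cat > view.py <<'E'
from h import *
from scipy.spatial.transform import Rotation as R
L2=Tray(578.5,184.0,27.65); R2=None
def plan(T,xs=range(160,330,15),ys=range(-100,101,20)):
    s=bot.get_state(); M0=R.from_euler('xyz',s['tool_rot']).as_matrix(); Tw=np.eye(4);Tw[:3,:3]=M0;Tw[:3,3]=s['tcp_pos']
    c=camera_params('wrist'); Ct=c['camera_from_world']@Tw   # cam from tool
    print('cam in tool',np.linalg.inv(Ct)[:3,3].round(3))
    poly=np.array([(0,384),(0,378),(150,290),(185,280),(222,250),(228,234),(290,234),(295,250),(330,280),(370,290),(512,375),(512,384)],np.int32)
    out=[]
    ring=[(70+47*np.cos(a)*np.cos(np.radians(25)),47*np.sin(a),(70+47*np.cos(a)*np.cos(np.radians(25)))*np.tan(np.radians(25))) for a in np.linspace(0,6.28,17)[:-1]]
    P=np.array([[*T.at(x,y),z] for x,y,z in ring])/1000
    for tx in xs:
     for ty in ys:
      for turn in range(-70,71,5):
       for z in (15,30,60,90):
        M=np.eye(4);M[:3,:3]=M0@R.from_euler('z',turn,degrees=True).as_matrix();M[:3,3]=np.array([*T.at(tx,ty),z])/1000
        Cw=Ct@np.linalg.inv(M); Q=P@Cw[:3,:3].T+Cw[:3,3]
        if (Q[:,2]<.03).any(): continue
        u=Q[:,0]/Q[:,2]*c['fx']+c['cx'];v=Q[:,1]/Q[:,2]*c['fy']+c['cy']
        ok=[(0<=a<512 and 0<=b<384 and cv2.pointPolygonTest(poly,(float(a),float(b)),False)<0) for a,b in zip(u,v)]
        cam=np.linalg.inv(Cw)[:3,3]; cen=P.mean(0); n=np.array([*(T.d*np.sin(np.radians(25))),-np.cos(np.radians(25))])
        g=(cam-cen)@n/np.linalg.norm(cam-cen)
        if g>0.03: out.append((sum(ok)*min(g,.2),sum(ok),round(float(g),3),tx,ty,turn,z,cam.round(3),u.mean().round(),v.mean().round()))
    out.sort(key=lambda o:-o[0]); return out
E
python3 -c "
from view import *
o=plan(L2)
for k in o[:12]: print(k)
"
```

```text
cam in tool [ 0.077  0.001 -0.142]
(np.float64(2.963262501444102), 16, 0.185, 310, -40, -60, 15, array([0.902, 0.367, 0.122]), np.float64(39.0), np.float64(285.0))
(np.float64(2.958747941025439), 16, 0.185, 325, -20, 65, 15, array([0.954, 0.265, 0.119]), np.float64(475.0), np.float64(290.0))
(np.float64(2.9495261463740388), 16, 0.184, 325, -100, -45, 30, array([0.961, 0.315, 0.128]), np.float64(42.0), np.float64(282.0))
(np.float64(2.9357006918731363), 16, 0.183, 325, 40, 50, 30, array([0.935, 0.334, 0.126]), np.float64(469.0), np.float64(283.0))
(np.float64(2.9307611979880743), 16, 0.183, 325, -20, -65, 15, array([0.9  , 0.393, 0.125]), np.float64(34.0), np.float64(288.0))
(np.float64(2.923760166351852), np.int64(15), 0.195, 325, -40, -60, 15, array([0.916, 0.374, 0.122]), np.float64(34.0), np.float64(288.0))
(np.float64(2.9227841707198756), 16, 0.183, 310, -100, -40, 30, array([0.953, 0.305, 0.126]), np.float64(56.0), np.float64(293.0))
(np.float64(2.8805595388833023), 15, 0.192, 325, -100, -40, 30, array([0.966, 0.312, 0.126]), np.float64(55.0), np.float64(298.0))
(np.float64(2.8737199544223118), 15, 0.192, 295, 20, 55, 15, array([0.915, 0.296, 0.113]), np.float64(468.0), np.float64(290.0))
(np.float64(2.8301734426697225), 15, 0.189, 310, 0, 60, 15, array([0.935, 0.28 , 0.116]), np.float64(470.0), np.float64(291.0))
(np.float64(2.8291057151303325), 16, 0.177, 325, -80, -50, 30, array([0.946, 0.335, 0.131]), np.float64(45.0), np.float64(279.0))
(np.float64(2.8136670118930245), 16, 0.176, 310, -80, -45, 30, array([0.938, 0.326, 0.128]), np.float64(60.0), np.float64(291.0))
```

```bash
python3 -c "
from view import *
for o in (plan(L2,range(200,251,10)),plan(L2,range(250,281,10))):
  o=[k for k in o if k[6]>=30]
  for k in o[:5]: print(k)
"
```

```text
cam in tool [ 0.077  0.001 -0.142]
cam in tool [ 0.077  0.001 -0.142]
(np.float64(2.187553105942638), 16, 0.137, 250, -100, -40, 30, array([0.9  , 0.278, 0.126]), np.float64(59.0), np.float64(271.0))
(np.float64(2.156853293727396), 16, 0.135, 250, 60, 45, 30, array([0.861, 0.322, 0.123]), np.float64(455.0), np.float64(268.0))
(np.float64(2.0478917506788106), 15, 0.137, 240, -100, -35, 30, array([0.896, 0.269, 0.124]), np.float64(70.0), np.float64(282.0))
(np.float64(2.047659288622906), 16, 0.128, 250, -80, -45, 30, array([0.885, 0.298, 0.128]), np.float64(69.0), np.float64(271.0))
(np.float64(2.0386405040173043), 16, 0.127, 240, -100, -40, 30, array([0.891, 0.273, 0.126]), np.float64(60.0), np.float64(267.0))
(np.float64(2.585572237906731), 16, 0.162, 280, -100, -40, 30, array([0.926, 0.291, 0.126]), np.float64(57.0), np.float64(283.0))
(np.float64(2.4629778096009742), 16, 0.154, 280, -80, -45, 30, array([0.912, 0.312, 0.128]), np.float64(64.0), np.float64(281.0))
(np.float64(2.4603768181290704), 16, 0.154, 270, -100, -40, 30, array([0.917, 0.287, 0.126]), np.float64(58.0), np.float64(279.0))
(np.float64(2.4455526274894743), 16, 0.153, 270, 60, 45, 30, array([0.879, 0.332, 0.123]), np.float64(461.0), np.float64(274.0))
(np.float64(2.442469637451436), 16, 0.153, 280, -100, -45, 30, array([0.921, 0.294, 0.128]), np.float64(46.0), np.float64(267.0))
```

```bash
cat >> h.py <<'E'
def off(w):
    from scipy.spatial.transform import Rotation as R
    s=bot.get_state(); M=R.from_euler('xyz',s['tool_rot']).as_matrix()
    print('off',(M.T@(np.array(w)/1000-s['tcp_pos'])*100).round(2))
E
python3 -c "
from view import *
st();print(L2.at(260,-100)); off([260,110,250]); off([*L2.at(260,-100),250])"
```

```text
t 15.48 tcp [189.8 104.4 104.7] yaw 0.436 rot [-3.081  0.523  0.436] F [ 0.2 -0.2  0.5] w 0.000 q [ 0.13 -0.31  2.48 -0.09  1.49  1.32]
[813.13919642 194.03481466]
off [ -1.53   1.49 -16.  ]
off [ 44.99  15.56 -43.72]
```

Request:
arm_command(
  hand=[0,0,0,0,0],
  offset=[
    [-0.8,0.8,-8],
    [-1.5,1.5,-16],
    [-1.5,1.5,-16],
    [-1.5,1.5,-16],
    [45,15.6,-43.7],
  ],
  turn=[0,0,0,0,-20],
)

```text
t: 15.9
tcp_pos: [0.3035, 0.1169, 0.2579]
tool_rot: [-3.017, 0.499, 0.578]
contact_force: [-0.3, -0.3, 0.8]
grip_width: -0.0
```

```bash
python3 -c "
from view import *
st(); off([*L2.at(260,-100),250])"
```

```text
t 15.90 tcp [303.5 116.9 257.9] yaw 0.578 rot [-3.017  0.499  0.578] F [-0.3 -0.3  0.8] w -0.000 q [ 0.13 -0.23  2.12 -0.1   1.76  1.16]
off [ 41.56  18.51 -24.23]
```

Request:
arm_command(
  hand=[0,0,0,0,0],
  offset=[
    [41.6,18.5,-24.2],
    [41.6,18.5,-24.2],
    [41.6,18.5,-24.2],
    [41.6,18.5,-24.2],
    [41.6,18.5,-24.2],
  ],
  turn=[-33,-33,-33,-33,-33],
)

```text
t: 16.32
tcp_pos: [0.5091, 0.1482, 0.2499]
tool_rot: [-2.755, 0.347, 1.197]
contact_force: [0.7, 0.4, 0.5]
grip_width: -0.0002
```

```bash
python3 -c "
from view import *
st(); off([*L2.at(260,-100),230])"
```

```text
t 16.32 tcp [509.1 148.2 249.9] yaw 1.197 rot [-2.755  0.347  1.197] F [0.7 0.4 0.5] w -0.000 q [ 0.14  0.25  1.65 -0.09  1.75  0.59]
off [ 15.13  23.39 -13.16]
```

Request:
arm_command(
  hand=[0,0,0,0,0],
  offset=[
    [15.1,23.4,-13.2],
    [15.1,23.4,-13.2],
    [15.1,23.4,-13.2],
    [15.1,23.4,-13.2],
    [15.1,23.4,-13.2],
  ],
  turn=[0,0,0,0,0],
)

```text
t: 16.73
tcp_pos: [0.7144, 0.1793, 0.2367]
tool_rot: [-2.754, 0.348, 1.197]
contact_force: [0.6, 0.7, 1.0]
grip_width: -0.0002
```

Request:
arm_command(
  hand=[0,0,0,0],
  offset=[
    [5,7.7,-4.4],
    [5,7.7,-4.4],
    [5,7.7,-4.4],
    [5,7.7,-4.4],
  ],
  turn=[0,0,0,0],
)

```text
t: 17.07
tcp_pos: [0.8172, 0.1947, 0.2208]
tool_rot: [-2.747, 0.352, 1.199]
contact_force: [0.8, -1.0, -2.9]
grip_width: 0.0003
```

```bash
python3 -c "
from view import *
st(); off([*L2.at(260,-100),100])
o=plan(L2,[250,260,270],[-100,-80])
for k in o[:4]: print(k)
"
```

```text
t 17.07 tcp [817.2 194.7 220.8] yaw 1.199 rot [-2.747  0.352  1.199] F [ 0.8 -1.  -2.9] w 0.000 q [ 0.14  1.06  0.51 -0.1   2.08  0.56]
off [ 3.96  4.06 10.68]
cam in tool [ 0.076  0.001 -0.142]
(np.float64(2.77327626260289), np.int64(15), 0.185, 270, -80, -5, 15, array([0.901, 0.307, 0.114]), np.float64(48.0), np.float64(290.0))
(np.float64(2.6597663868452757), np.int64(15), 0.177, 260, -80, -5, 15, array([0.892, 0.303, 0.114]), np.float64(49.0), np.float64(286.0))
(np.float64(2.598349605620999), 13, 0.2, 270, -100, 5, 15, array([0.921, 0.283, 0.109]), np.float64(54.0), np.float64(307.0))
(np.float64(2.5391148324401023), np.int64(15), 0.169, 250, -80, -5, 15, array([0.884, 0.298, 0.114]), np.float64(51.0), np.float64(283.0))
```

Request:
arm_command(
  hand=[0,0,0,0,0],
  offset=[
    [1.5,1.5,4],
    [3,3,8],
    [4.5,4.6,12],
    [6.2,6.4,16.3],
    [6.2,6.4,16.3],
  ],
  turn=[0,0,0,0,0],
)

```text
t: 17.48
tcp_pos: [0.8105, 0.1942, 0.0306]
tool_rot: [-2.741, 0.355, 1.201]
contact_force: [0.8, 0.3, -1.2]
grip_width: -0.0001
```

```bash
python3 -c "
from view import *
st()
p,d=grab_frame('wrist');cv2.imwrite('pics/w20.png',p[:,:,::-1]);
p,d=grab_frame('side');cv2.imwrite('pics/s20.png',p[:,:,::-1])
"
```

```text
t 17.48 tcp [810.5 194.2  30.6] yaw 1.201 rot [-2.741  0.355  1.201] F [ 0.8  0.3 -1.2] w -0.000 q [ 0.14  1.16  0.67 -0.09  1.83  0.58]
```

View pics/w20.png

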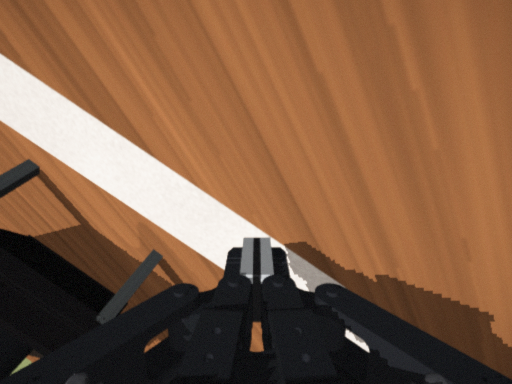

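View pics/s20.png

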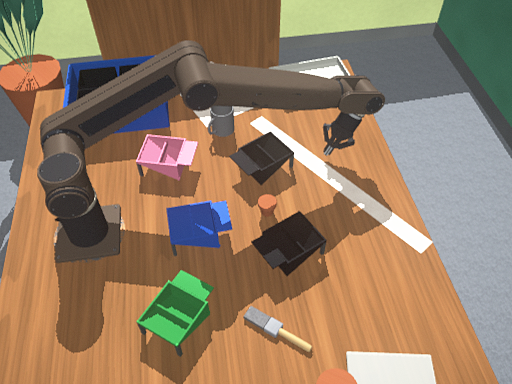

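```bash
python3 -c "
from view import *
p=cv2.imread('pics/w20.png');c=camera_params('wrist')
b=cv2.resize(np.clip(p.astype(float)*2.5,0,255).astype(np.uint8),None,fx=3,fy=3)
def pr(x,y,z): q=proj(np.array([*L2.at(x,y),z])/1000,c); return (int(q[0]*3+1),int(q[1]*3+1))
t=np.tan(np.radians(25)); k=np.cos(np.radians(25))
cl=b.copy()
pts=[pr(70+47*k*np.cos(a),47*np.sin(a),(70+47*k*np.cos(a))*t) for a in np.linspace(0,6.28,30)]
cv2.polylines(b,[np.array(pts)],True,(0,255,255),1)
cv2.polylines(b,[np.array([pr(0,65,0),pr(140,65,65),pr(140,-65,65),pr(0,-65,0)])],True,(0,255,0),1)
cv2.imwrite('pics/w20o.png',b[500:,:780]); cv2.imwrite('pics/w20c.png',cl[500:,:780])
"
```

```text
(no output)
```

View pics/w20o.png

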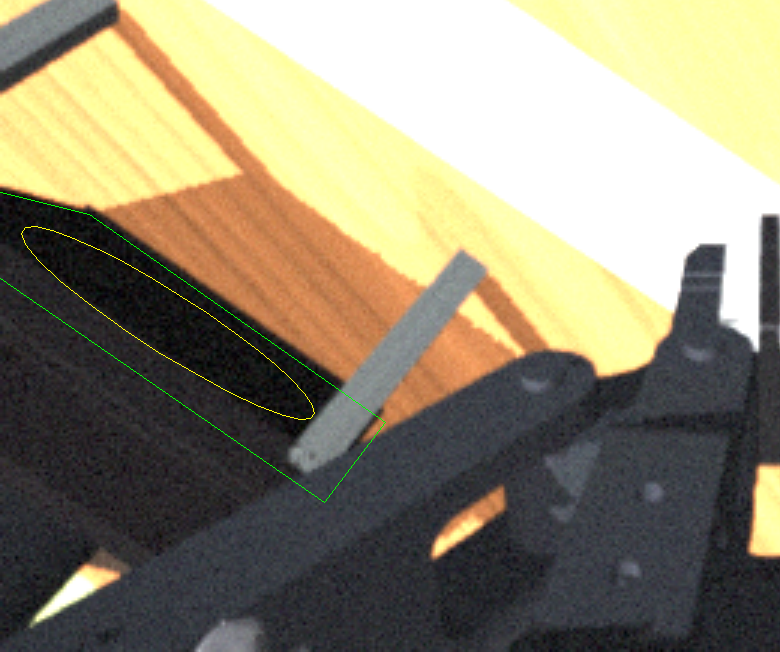

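View pics/w20c.png

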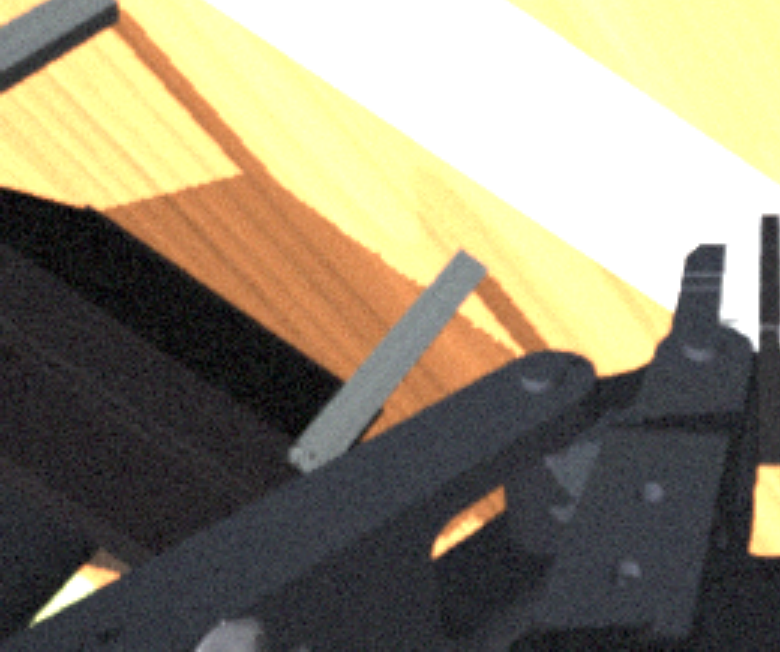

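In the wrist view, the left tray's underside is the black band from about (0,220) to (300,420) in the crop. The ring should lie there, and no white shows. I'll verify on the right tray, measuring both trays first.

```bash
python3 -c "
from h import *
p=cv2.imread('pics/w20.png');print(p[280:290,30:50].mean(),p[280:290,30:50].max())
p,d=grab_frame('top'); W=deproj(d,camera_params('top'))
cv2.imwrite('pics/t21.png',p[:,:,::-1])
m=(p.max(-1)<60)&(W[...,2]>.005)&(W[...,2]<.1)
n,l,s,ce=cv2.connectedComponentsWithStats(m.astype(np.uint8))
for i in range(1,n):
    if s[i,4]>1500:
        Q=W[l==i];r=cv2.minAreaRect(Q[:,:2].astype(np.float32)*1000);print(ce[i],r)
"
```

```text
15.561666666666667 23
[325.72860215 165.71870968] ((601.9369506835938, -171.26535034179688), (192.2752227783203, 130.96783447265625), 25.225446701049805)
```

View pics/t21.png

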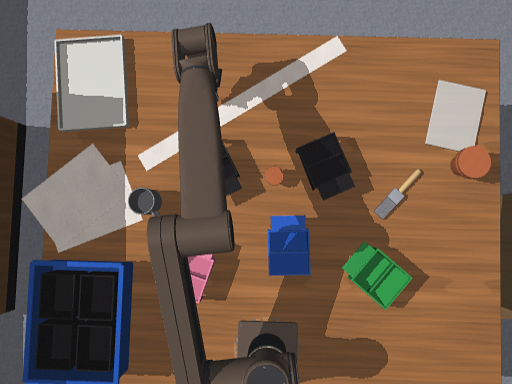

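```bash
cat >> view.py <<'E'
R2=Tray(598,-173,25.5)
E
python3 -c "
from view import *
o=plan(R2,range(220,291,10))
o=[k for k in o if abs(k[5])<=15 or k[5]>60]
for k in o[:5]: print(k,R2.at(k[3],k[4]))
o=[k for k in o if k[6]>=30]
for k in o[:5]: print(k,R2.at(k[3],k[4]))
w=R2.at(o[0][3],o[0][4]); off([*w,220]);off([810,194,220])
"
```

```text
cam in tool [ 0.076  0.001 -0.142]
(np.float64(3.0738928615943464), 16, 0.192, 290, -60, -10, 15, array([ 0.927, -0.029,  0.116]), np.float64(46.0), np.float64(286.0)) [ 842.70759726 -122.75617608]
(np.float64(2.9615335740605397), 16, 0.185, 280, -60, -10, 15, array([ 0.918, -0.034,  0.116]), np.float64(48.0), np.float64(284.0)) [ 833.68174442 -127.06128705]
(np.float64(2.8987987634804306), 16, 0.181, 290, -40, -15, 15, array([ 0.912, -0.009,  0.119]), np.float64(50.0), np.float64(287.0)) [ 834.09737533 -104.7044704 ]
(np.float64(2.842351826681712), 16, 0.178, 270, -60, -10, 15, array([ 0.909, -0.038,  0.116]), np.float64(51.0), np.float64(281.0)) [ 824.65589158 -131.36639802]
(np.float64(2.779922643816998), 16, 0.174, 280, -40, -15, 15, array([ 0.903, -0.014,  0.119]), np.float64(53.0), np.float64(285.0)) [ 825.07152248 -109.00958137]
(np.float64(2.707998479499185), 16, 0.169, 280, -100, 5, 30, array([ 0.951, -0.078,  0.123]), np.float64(61.0), np.float64(288.0)) [ 850.90218829 -163.16469843]
(np.float64(2.6966819085651164), 16, 0.169, 290, -100, 0, 30, array([ 0.955, -0.071,  0.126]), np.float64(49.0), np.float64(277.0)) [ 859.92804114 -158.85958746]
(np.float64(2.6464456552871622), 15, 0.176, 290, -100, 5, 30, array([ 0.96 , -0.074,  0.123]), np.float64(61.0), np.float64(292.0)) [ 859.92804114 -158.85958746]
(np.float64(2.5865971643035364), 16, 0.162, 270, -100, 5, 30, array([ 0.942, -0.083,  0.123]), np.float64(61.0), np.float64(285.0)) [ 841.87633545 -167.4698094 ]
(np.float64(2.5772759299009476), 16, 0.161, 280, -100, 0, 30, array([ 0.946, -0.075,  0.126]), np.float64(50.0), np.float64(273.0)) [ 850.90218829 -163.16469843]
off [-36.46  12.74 -12.62]
off [ -6.61  -6.96 -16.31]
```

```bash
python3 -c "
from view import *
off([820,150,70]);off([825,-131,70]);"
```

```text
off [-4.88  1.38 -3.16]
off [-29.28  14.69   1.05]
```

Request:
arm_command(
  hand=[0,0,0,0,0],
  offset=[
    [-4.9,1.4,-3.2],
    [-29.3,14.7,1],
    [-29.3,14.7,1],
    [-29.3,14.7,1],
    [-29.3,14.7,1],
  ],
  turn=[0,-5,-10,-10,-10],
)

```text
t: 18.05
tcp_pos: [0.8242, -0.0063, 0.0737]
tool_rot: [-2.694, 0.283, 1.368]
contact_force: [1.0, 0.2, -0.5]
grip_width: 0.0
```

```bash
python3 -c "
from view import *
st();off([825,-131,28])"
```

```text
t 18.05 tcp [824.2  -6.3  73.7] yaw 1.368 rot [-2.694  0.283  1.368] F [ 1.   0.2 -0.5] w 0.000 q [-0.07  1.07  0.75 -0.2   1.8   0.2 ]
off [-10.43   5.71   5.91]
```

Request:
arm_command(
  hand=[0,0,0,0,0],
  offset=[
    [-10.4,5.7,5.9],
    [-10.4,5.7,5.9],
    [-10.4,5.7,5.9],
    [-10.4,5.7,5.9],
    [-10.4,5.7,5.9],
  ],
  turn=[0,0,0,0,0],
)

```text
t: 18.47
tcp_pos: [0.8254, -0.1356, 0.0318]
tool_rot: [-2.698, 0.284, 1.361]
contact_force: [0.4, 0.5, -0.1]
grip_width: -0.0003
```

```bash
python3 -c "
from view import *
st()
p,d=grab_frame('wrist');p=p[:,:,::-1];cv2.imwrite('pics/w22.png',p)
c=camera_params('wrist')
b=cv2.resize(np.clip(p.astype(float)*2.,0,255).astype(np.uint8),None,fx=3,fy=3)
def pr(x,y,z): q=proj(np.array([*R2.at(x,y),z])/1000,c); return (int(q[0]*3+1),int(q[1]*3+1))
cv2.polylines(b,[np.array([pr(0,65,0),pr(140,65,65),pr(140,-65,65),pr(0,-65,0)])],True,(0,255,0),1)
cv2.imwrite('pics/w22o.png',b[500:,:780])
"
```

```text
t 18.47 tcp [ 825.4 -135.6   31.8] yaw 1.361 rot [-2.698  0.284  1.361] F [ 0.4  0.5 -0.1] w -0.000 q [-0.21  1.13  0.73 -0.26  1.74  0.08]
```

View pics/w22o.png

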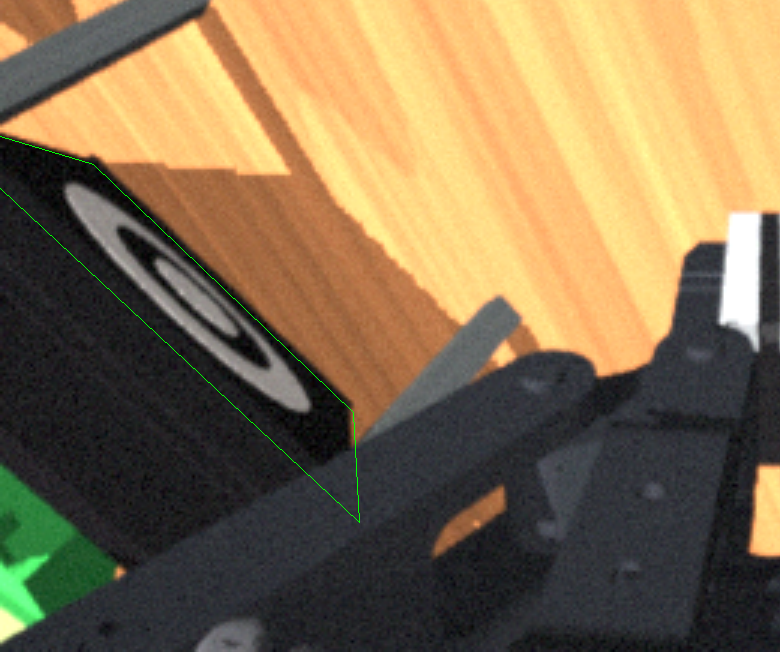

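The white ring and dot are clearly visible under the right tray, at about (60–310, 185–410) in the crop, so the right tray is stamped. The left tray's underside was bare. Next I undo the tilt at the outer reach limit, then push.

```bash
python3 -c "
from view import *
s=bot.get_state();M=R.from_euler('xyz',s['tool_rot']).as_matrix();print('axis',M[:,2].round(3))
off([820,-60,150]);off([800,330,220])"
```

```text
axis [-0.471 -0.159 -0.868]
off [  3.41  -7.57 -11.08]
off [ 37.71 -23.98 -22.39]
```

Request:
arm_command(
  hand=[0,0,0,0,0],
  offset=[
    [1.7,-3.8,-5.5],
    [3.4,-7.6,-11],
    [34,-22,-22],
    [34,-22,-22],
    [34,-22,-22],
  ],
  turn=[0,0,0,0,0],
)

```text
t: 18.93
tcp_pos: [0.8183, 0.0342, 0.1444]
tool_rot: [-2.706, 0.281, 1.364]
contact_force: [0.8, -1.0, -0.7]
grip_width: 0.0004
```

```bash
python3 -c "
from view import *
st();off([815,275,220])"
```

```text
t 18.93 tcp [818.3  34.2 144.4] yaw 1.364 rot [-2.706  0.281  1.364] F [ 0.8 -1.  -0.7] w 0.000 q [-0.03  0.99  0.75 -0.18  1.88  0.23]
off [ 20.48 -10.6  -10.27]
```

Request:
arm_command(
  hand=[0,0,0,0,0],
  offset=[
    [20.5,-10.6,-10.3],
    [20.5,-10.6,-10.3],
    [20.5,-10.6,-10.3],
    [20.5,-10.6,-10.3],
    [20.5,-10.6,-10.3],
  ],
  turn=[0,0,0,0,0],
)

```text
t: 19.35
tcp_pos: [0.8145, 0.2328, 0.2099]
tool_rot: [-2.71, 0.279, 1.366]
contact_force: [1.5, 0.2, -0.5]
grip_width: 0.0
```

```bash
python3 -c "
from view import *
st();off([815+380,275+130,230])"
```

```text
t 19.35 tcp [814.5 232.8 209.9] yaw 1.366 rot [-2.71   0.279  1.366] F [ 1.5  0.2 -0.5] w 0.000 q [ 0.18  1.08  0.49 -0.08  2.07  0.43]
off [ 23.1   27.03 -22.01]
```

Request:
arm_command(
  hand=[0,0,0],
  offset=[
    [23,27,-22],
    [23,27,-22],
    [23,27,-22],
  ],
  turn=[0,0,0],
)

```text
t: 19.6
tcp_pos: [0.8407, 0.2563, 0.1908]
tool_rot: [-2.717, 0.273, 1.37]
contact_force: [0.5, -0.1, -3.5]
grip_width: -0.0001
```

Request:
arm_command(
  hand=[0],
  offset=[
    [23,27,-20],
  ],
  turn=[0],
)

```text
t: 19.68
tcp_pos: [0.8439, 0.2609, 0.1894]
tool_rot: [-2.733, 0.264, 1.369]
contact_force: [-0.6, -0.4, 0.4]
grip_width: 0.0001
```

Request:
arm_command(
  hand=[0],
  offset=[
    [23,27,-20],
  ],
  turn=[0],
)

```text
t: 19.77
tcp_pos: [0.8476, 0.2667, 0.1881]
tool_rot: [-2.755, 0.252, 1.366]
contact_force: [0.2, -1.0, 0.9]
grip_width: -0.0002
```

```bash
python3 -c "
from view import *
s=st();M=R.from_euler('xyz',s['tool_rot']).as_matrix();print('axis',M[:,2].round(3))
off(s['tcp_pos']*1000+[380,130,0])"
```

```text
t 19.77 tcp [847.6 266.7 188.1] yaw 1.366 rot [-2.755  0.252  1.366] F [ 0.2 -1.   0.9] w -0.000 q [ 0.21  1.26  0.21 -0.07  2.12  0.44]
axis [-0.416 -0.15  -0.897]
off [ 19.81  30.09 -17.76]
```

Request:
arm_command(
  hand=[0],
  offset=[
    [20,30,-18],
  ],
  turn=[0],
)

```text
t: 19.85
tcp_pos: [0.853, 0.2699, 0.1835]
tool_rot: [-2.778, 0.24, 1.363]
contact_force: [0.3, 0.6, 0.1]
grip_width: -0.0001
```

Request:
arm_command(
  hand=[0],
  offset=[
    [20,30,-17],
  ],
  turn=[0],
)

```text
t: 19.93
tcp_pos: [0.8591, 0.2721, 0.1785]
tool_rot: [-2.802, 0.227, 1.359]
contact_force: [0.1, -0.1, 0.1]
grip_width: 0.0003
```

Request:
arm_command(
  hand=[0],
  offset=[
    [20,31,-16],
  ],
  turn=[0],
)

```text
t: 20.02
tcp_pos: [0.8653, 0.2744, 0.1735]
tool_rot: [-2.826, 0.213, 1.354]
contact_force: [-0.3, 0.5, -0.5]
grip_width: 0.0003
```

Request:
arm_command(
  hand=[0],
  offset=[
    [20,31,-15],
  ],
  turn=[0],
)

```text
t: 20.1
tcp_pos: [0.8716, 0.2767, 0.1685]
tool_rot: [-2.85, 0.2, 1.35]
contact_force: [-0.8, -0.7, 0.2]
grip_width: -0.0
```

Request:
arm_command(
  hand=[0],
  offset=[
    [20,31,-14],
  ],
  turn=[0],
)

```text
t: 20.18
tcp_pos: [0.878, 0.2792, 0.1639]
tool_rot: [-2.875, 0.186, 1.345]
contact_force: [0.4, 0.5, 0.7]
grip_width: -0.0
```

Request:
arm_command(
  hand=[0],
  offset=[
    [20,31,-13],
  ],
  turn=[0],
)

```text
t: 20.27
tcp_pos: [0.8845, 0.2818, 0.1596]
tool_rot: [-2.899, 0.172, 1.341]
contact_force: [-0.4, 0.9, 0.3]
grip_width: -0.0001
```

```bash
python3 -c "
from view import *
s=st();M=R.from_euler('xyz',s['tool_rot']).as_matrix();print('axis',M[:,2].round(3))
off(s['tcp_pos']*1000+[380,130,0])"
```

```text
t 20.27 tcp [884.5 281.8 159.6] yaw 1.341 rot [-2.899  0.172  1.341] F [-0.4  0.9  0.3] w -0.000 q [ 0.21  1.28  0.21 -0.05  1.95  0.45]
axis [-0.272 -0.107 -0.956]
off [ 20.99  32.17 -11.72]
```

Request:
arm_command(
  hand=[0],
  offset=[
    [21,32,-15],
  ],
  turn=[0],
)

```text
t: 20.35
tcp_pos: [0.8907, 0.2845, 0.1572]
tool_rot: [-2.923, 0.158, 1.337]
contact_force: [0.2, 0.3, -0.1]
grip_width: -0.0001
```

Request:
arm_command(
  hand=[0],
  offset=[
    [21,32,-14],
  ],
  turn=[0],
)

```text
t: 20.43
tcp_pos: [0.8968, 0.2874, 0.1559]
tool_rot: [-2.947, 0.144, 1.334]
contact_force: [0.1, 0.4, -0.1]
grip_width: -0.0001
```

Request:
arm_command(
  hand=[0],
  offset=[
    [21,32,-13],
  ],
  turn=[0],
)

```text
t: 20.52
tcp_pos: [0.9031, 0.2902, 0.1547]
tool_rot: [-2.972, 0.129, 1.331]
contact_force: [0.2, 0.1, 0.4]
grip_width: 0.0001
```

Request:
arm_command(
  hand=[0],
  offset=[
    [21,32,-12],
  ],
  turn=[0],
)

```text
t: 20.6
tcp_pos: [0.9095, 0.293, 0.1536]
tool_rot: [-2.997, 0.114, 1.328]
contact_force: [1.5, -0.6, -0.1]
grip_width: 0.0001
```

Request:
arm_command(
  hand=[0],
  offset=[
    [21,32,-11],
  ],
  turn=[0],
)

```text
t: 20.68
tcp_pos: [0.916, 0.2958, 0.1528]
tool_rot: [-3.021, 0.099, 1.325]
contact_force: [0.2, 0.2, -0.7]
grip_width: -0.0004
```

Request:
arm_command(
  hand=[0],
  offset=[
    [21,32,-10],
  ],
  turn=[0],
)

```text
t: 20.77
tcp_pos: [0.9225, 0.2986, 0.1521]
tool_rot: [-3.046, 0.084, 1.323]
contact_force: [0.1, -0.4, 0.1]
grip_width: 0.0
```

Request:
arm_command(
  hand=[0],
  offset=[
    [21,32,-9],
  ],
  turn=[0],
)

```text
t: 20.85
tcp_pos: [0.9291, 0.3014, 0.1516]
tool_rot: [-3.071, 0.068, 1.322]
contact_force: [0.2, -0.6, -0.1]
grip_width: 0.0002
```

Request:
arm_command(
  hand=[0],
  offset=[
    [21,32,-8],
  ],
  turn=[0],
)

```text
t: 20.93
tcp_pos: [0.9358, 0.3042, 0.1514]
tool_rot: [-3.096, 0.053, 1.32]
contact_force: [-0.2, -0.9, -0.2]
grip_width: 0.0
```

```bash
python3 -c "
from view import *
s=st();M=R.from_euler('xyz',s['tool_rot']).as_matrix();print('axis',M[:,2].round(3))
off(s['tcp_pos']*1000+[380,130,0])"
```

```text
t 20.93 tcp [935.8 304.2 151.4] yaw 1.320 rot [-3.096  0.053  1.32 ] F [-0.2 -0.9 -0.2] w 0.000 q [ 0.22  1.27  0.21 -0.03  1.72  0.47]
axis [-0.057 -0.04  -0.998]
off [21.98 33.5  -2.69]
```

Request:
arm_command(
  hand=[0],
  offset=[
    [22,33,-5],
  ],
  turn=[0],
)

```text
t: 21.02
tcp_pos: [0.9429, 0.3072, 0.1496]
tool_rot: [-3.121, 0.037, 1.319]
contact_force: [0.6, 0.7, 1.1]
grip_width: -0.0001
```

Request:
arm_command(
  hand=[0],
  offset=[
    [22,33,-4],
  ],
  turn=[0],
)

```text
t: 21.1
tcp_pos: [0.95, 0.3104, 0.1473]
tool_rot: [3.137, 0.021, 1.319]
contact_force: [0.0, -1.3, 0.1]
grip_width: -0.0001
```

Request:
arm_command(
  hand=[0],
  offset=[
    [22,33,-3],
  ],
  turn=[0],
)

```text
t: 21.18
tcp_pos: [0.957, 0.3134, 0.1454]
tool_rot: [3.112, 0.005, 1.319]
contact_force: [-0.6, 0.4, 0.4]
grip_width: 0.0001
```

```bash
python3 -c "
from view import *
s=st();M=R.from_euler('xyz',s['tool_rot']).as_matrix();print('axis',M[:,2].round(3))
off([700,260,220]);off([480,-30,200])"
```

```text
t 21.18 tcp [957.  313.4 145.4] yaw 1.319 rot [3.112 0.005 1.319] F [-0.6  0.4  0.4] w 0.000 q [ 0.22  1.28  0.21 -0.02  1.63  0.47]
axis [ 0.027 -0.013 -1.   ]
off [-11.63 -23.33  -8.1 ]
off [-45.19 -37.46  -6.33]
```

```bash
python3 -c "
from view import *
print(R2.at(-85));to([*R2.at(-85),200],.445)"
```

```text
[ 478.40744982 -230.04272033]
offset [-64.6  -32.63  -6.09] turn 50.1
```

Request:
arm_command(
  hand=[6,6,6,6,6],
  offset=[
    [-4,-2,-5.5],
    [-64.6,-32.6,-6],
    [-64.6,-32.6,-6],
    [-64.6,-32.6,-6],
    [-64.6,-32.6,-6],
  ],
  turn=[0,50,50,50,50],
)

```text
t: 21.6
tcp_pos: [0.8439, 0.1822, 0.1848]
tool_rot: [3.105, -0.017, 0.857]
contact_force: [0.6, -0.9, 1.0]
grip_width: 0.0595
```

```bash
python3 -c "
from view import *
st();to([*R2.at(-85),200],.445)"
```

```text
t 21.60 tcp [843.9 182.2 184.8] yaw 0.857 rot [ 3.105 -0.017  0.857] F [ 0.6 -0.9  1. ] w 0.059 q [ 0.1   0.72  1.06 -0.02  1.32  0.82]
offset [-55.06  -0.55  -2.48] turn 23.6
```

Request:
arm_command(
  hand=[6,6,6,6,6],
  offset=[
    [-55,-0.5,-2.5],
    [-55,-0.5,-2.5],
    [-55,-0.5,-2.5],
    [-55,-0.5,-2.5],
    [-55,-0.5,-2.5],
  ],
  turn=[24,24,24,24,24],
)

```text
t: 22.02
tcp_pos: [0.7066, 0.0251, 0.1927]
tool_rot: [3.109, -0.041, 0.436]
contact_force: [0.6, -1.1, 0.0]
grip_width: 0.0599
```

```bash
python3 -c "
from view import *
st();to([*R2.at(-85),200],.445)"
```

```text
t 22.02 tcp [706.6  25.1 192.7] yaw 0.436 rot [ 3.109 -0.041  0.436] F [ 0.6 -1.1  0. ] w 0.060 q [-0.11  0.36  1.56 -0.01  1.17  1.03]
offset [-31.4   13.54  -1.57] turn -0.5
```

Request:
arm_command(
  hand=[6,6,6,6,6],
  offset=[
    [-31.4,13.5,-1.6],
    [-31.4,13.5,-1.6],
    [-31.4,13.5,-1.6],
    [-31.4,13.5,-1.6],
    [-31.4,13.5,-1.6],
  ],
  turn=[0,0,0,0,0],
)

```text
t: 22.43
tcp_pos: [0.5686, -0.1316, 0.2008]
tool_rot: [3.101, -0.049, 0.437]
contact_force: [1.0, -1.1, -0.8]
grip_width: 0.0601
```

Request:
arm_command(
  hand=[6,6,6,6,6],
  offset=[
    [-12.5,5.4,0],
    [-12.5,5.4,0],
    [-12.5,5.4,0],
    [-12.5,5.4,0],
    [-12.5,5.4,0],
  ],
  turn=[0,0,0,0,0],
)

```text
t: 22.85
tcp_pos: [0.4788, -0.2372, 0.2023]
tool_rot: [3.091, -0.053, 0.432]
contact_force: [0.5, 0.2, -0.2]
grip_width: 0.0599
```

```bash
python3 -c "
from view import *
st();to([*R2.at(-85),200],.445)
p,d=grab_frame('wrist');cv2.imwrite('pics/w23.png',p[:,:,::-1])
p,d=grab_frame('side');cv2.imwrite('pics/s23.png',p[:,:,::-1])
p,d=grab_frame('top');cv2.imwrite('pics/t23.png',cv2.resize(p[20:240,100:400],None,fx=2.6,fy=2.6)[:,:,::-1])
"
```

```text
t 22.85 tcp [ 478.8 -237.2  202.3] yaw 0.432 rot [ 3.091 -0.053  0.432] F [ 0.5  0.2 -0.2] w 0.060 q [-0.66 -0.04  1.99  0.03  1.12  0.47]
offset [ 0.25 -0.67  0.21] turn -0.7
```

View pics/w23.png

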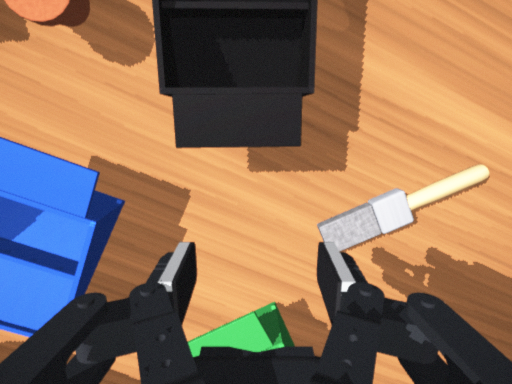

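View pics/t23.png

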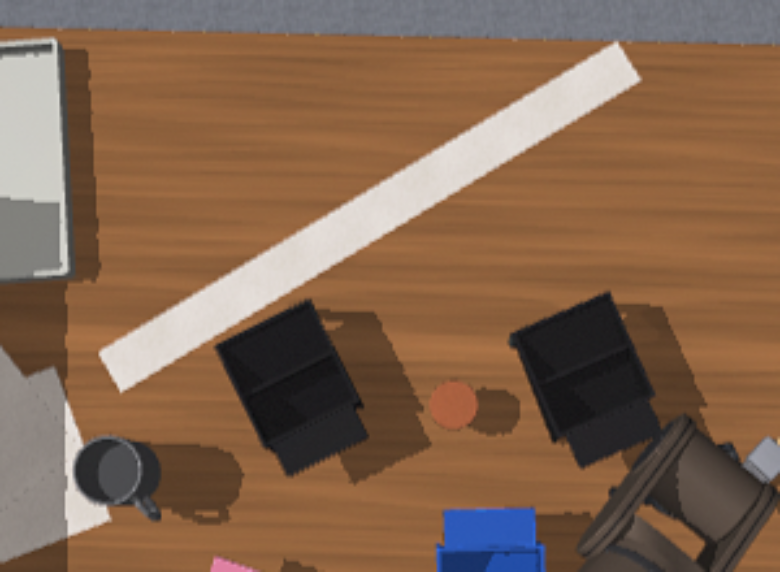

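```bash
python3 -c "
from view import *
c=camera_params('top')
w={}
for n,(u,v) in dict(fl=(513,337),fr=(609,293),nl=(557,440),ll=(583,467),lr=(664,430)).items():
    w[n]=px((u/2.6+100-.3,v/2.6+20-.3),.074,c)[:2]*1000; print(n,w[n].round(1))
a=w['fr']-w['fl'];print(np.linalg.norm(a),np.degrees(np.arctan2(a[0],-a[1])))
a=w['fl']-w['nl'];print(np.linalg.norm(a),np.degrees(np.arctan2(a[1],a[0])))
m=(w['fl']+w['fr'])/2; print('n est',m-140*R2.d, 'R2.n',R2.n)
for n,(u,v) in dict(b1=(378,217),b2=(384,203),b3=(376,210)).items():
    q=px((u,v),.02,c)[:2]*1000-R2.n;print(n,q@R2.d,q@R2.l)
q=np.array(px((318,235),.02,camera_params('wrist')))[:2]*1000-R2.n;print(q@R2.d,q@R2.l)
"
```

```text
fl [649.4 -78.8]
fr [ 706.3 -194.2]
nl [ 525.5 -134.8]
ll [ 493.8 -166.7]
lr [ 541.1 -263.4]
128.69021883415385 26.271119042827696
135.88566672828657 24.29970873453046
n est [ 551.48581699 -196.81853224] R2.n [ 555.12719899 -193.4492771 ]
b1 -167.40678719835614 -91.93199083037362
b2 -134.2001995569426 -128.672623493057
b3 -144.28134297775705 -95.53661580942405
-149.3749475260237 -81.80566042149037
```

```bash
cat >> view.py <<'E'
R3=Tray(552.5+47.5*np.cos(np.radians(25.3)),-195.5+47.5*np.sin(np.radians(25.3)),25.3)
E
python3 -c "
from view import *
to([*R3.at(-85),100],R3.a);to([*R3.at(-85),54],R3.a)"
```

```text
offset [-0.83 -0.79  9.92] turn -0.3
offset [-1.07 -0.99 14.51] turn -0.3
```

Request:
arm_command(
  hand=[5,5,5,5,5],
  offset=[
    [-0.4,-0.4,3.5],
    [-0.8,-0.8,7],
    [-0.9,-0.9,11],
    [-1.1,-1,14.5],
    [-1.1,-1,14.5],
  ],
  turn=[0,0,0,0,0],
)

```text
t: 23.42
tcp_pos: [0.4719, -0.2271, 0.0469]
tool_rot: [3.109, -0.046, 0.439]
contact_force: [-1.6, -0.0, -1.5]
grip_width: 0.0498
```

```bash
python3 -c "
from view import *
st();to([*R3.at(-60),54],R3.a);to([*R3.at(-45),54],R3.a)
p,d=grab_frame('wrist');cv2.imwrite('pics/w24.png',p[:,:,::-1])
"
```

```text
t 23.42 tcp [ 471.9 -227.1   46.9] yaw 0.439 rot [ 3.109 -0.046  0.439] F [-1.6 -0.  -1.5] w 0.050 q [-0.65  0.17  2.1   0.03  0.83  0.46]
offset [ 2.67  0.6  -0.57] turn -0.2
offset [ 4.17  0.59 -0.5 ] turn -0.2
```

View pics/w24.png

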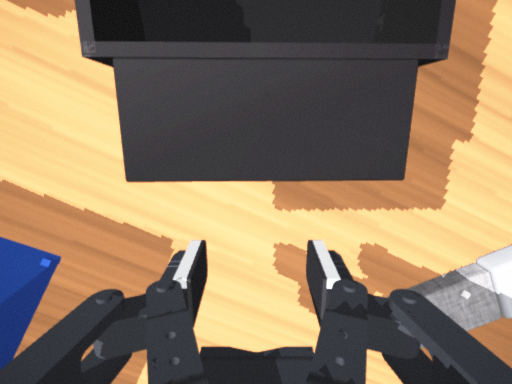

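The tips sit below lip level. The lip's centre is at column 265 and the hand's at 257, so I shift about 4 mm right and start pushing.

Request:
arm_command(
  hand=[5,5,5,5,5],
  offset=[
    [1.2,0.5,0],
    [2.4,0.5,-0.1],
    [3.4,0.5,-0.2],
    [4.4,0.5,-0.2],
    [5.5,0.5,-0.2],
  ],
  turn=[0,0,0,0,0],
)

```text
t: 23.88
tcp_pos: [0.5271, -0.2098, 0.0572]
tool_rot: [3.102, -0.049, 0.44]
contact_force: [-2.5, -1.1, 1.3]
grip_width: 0.0497
```

```bash
python3 -c "
from view import *
s=st();print(((s['tcp_pos'][:2]*1000)-R3.n)@R3.d,((s['tcp_pos'][:2]*1000)-R3.n)@R3.l);to([*R3.at(40),50],R3.a)
p,d=grab_frame('wrist');cv2.imwrite('pics/w25.png',p[:,:,::-1])
p,d=grab_frame('side');cv2.imwrite('pics/s25.png',cv2.resize(p[130:330,200:440],None,fx=3,fy=3)[:,:,::-1])
"
```

```text
t 23.88 tcp [ 527.1 -209.8   57.2] yaw 0.440 rot [ 3.102 -0.049  0.44 ] F [-2.5 -1.1  1.3] w 0.050 q [-0.57  0.23  2.    0.03  0.86  0.55]
-29.043973205149797 -2.07585088978405
offset [ 6.86 -0.26  1.05] turn -0.1
```

View pics/w25.png

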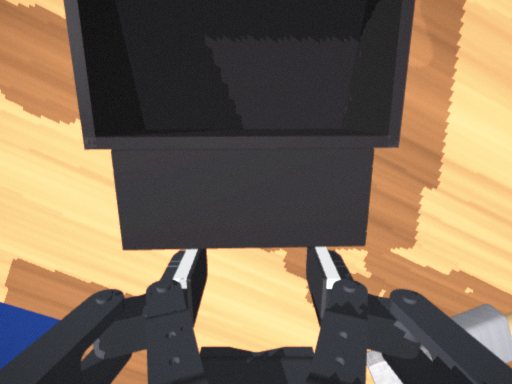

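View pics/s25.png

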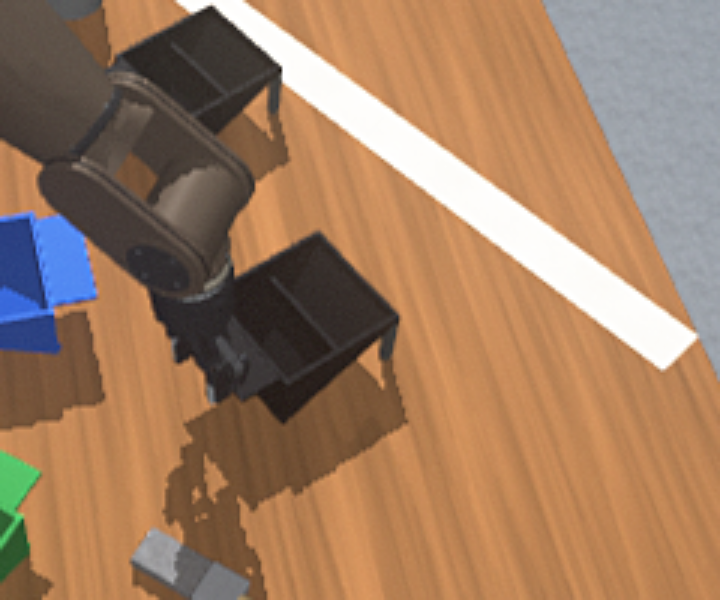

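Request:
arm_command(
  hand=[5,5,5,5,5],
  offset=[
    [1.4,0,0.3],
    [2.8,-0.1,0.6],
    [4.2,-0.1,0.8],
    [5.6,-0.2,0.9],
    [6.9,-0.2,1.0],
  ],
  turn=[0,0,0,0,0],
)

```text
t: 24.4
tcp_pos: [0.591, -0.1777, 0.0503]
tool_rot: [3.102, -0.05, 0.441]
contact_force: [-2.4, -1.6, 1.5]
grip_width: 0.0504
```

```bash
python3 -c "
from view import *
s=st();print(((s['tcp_pos'][:2]*1000)-R3.n)@R3.d,((s['tcp_pos'][:2]*1000)-R3.n)@R3.l);to([*R3.at(110),50],R3.a)
p,d=grab_frame('wrist');cv2.imwrite('pics/w26.png',p[:,:,::-1])
"
```

```text
t 24.40 tcp [ 591.  -177.7   50.3] yaw 0.441 rot [ 3.102 -0.05   0.441] F [-2.4 -1.6  1.5] w 0.050 q [-0.46  0.34  1.88  0.02  0.87  0.66]
42.38623594491658 -0.3644634909681463
offset [ 6.75 -0.06  0.36] turn -0.1
```

View pics/w26.png

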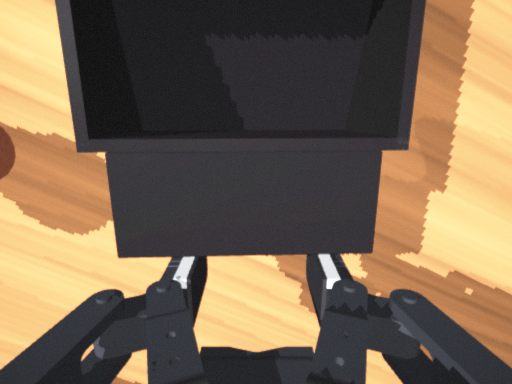

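Request:
arm_command(
  hand=[5,5,5,5,5],
  offset=[
    [1.4,0,0.1],
    [2.8,0,0.2],
    [4.2,0,0.2],
    [5.6,0,0.3],
    [7.0,0,0.3],
  ],
  turn=[0,0,0,0,0],
)

```text
t: 24.87
tcp_pos: [0.6568, -0.1462, 0.0502]
tool_rot: [3.102, -0.052, 0.441]
contact_force: [-2.2, -1.3, -1.6]
grip_width: 0.0501
```

```bash
python3 -c "
from view import *
s=st();print(((s['tcp_pos'][:2]*1000)-R3.n)@R3.d,((s['tcp_pos'][:2]*1000)-R3.n)@R3.l);to([*R3.at(170),50],R3.a)
p,d=grab_frame('wrist');cv2.imwrite('pics/w27.png',p[:,:,::-1])
p,d=grab_frame('top');cv2.imwrite('pics/t27.png',cv2.resize(p[20:240,150:400],None,fx=2.6,fy=2.6)[:,:,::-1])
"
```

```text
t 24.87 tcp [ 656.8 -146.2   50.2] yaw 0.441 rot [ 3.102 -0.052  0.441] F [-2.2 -1.3 -1.6] w 0.050 q [-0.37  0.44  1.73  0.01  0.9   0.75]
115.34257457451274 0.016297536759083752
offset [ 5.46 -0.01  0.31] turn -0.0
```

View pics/t27.png

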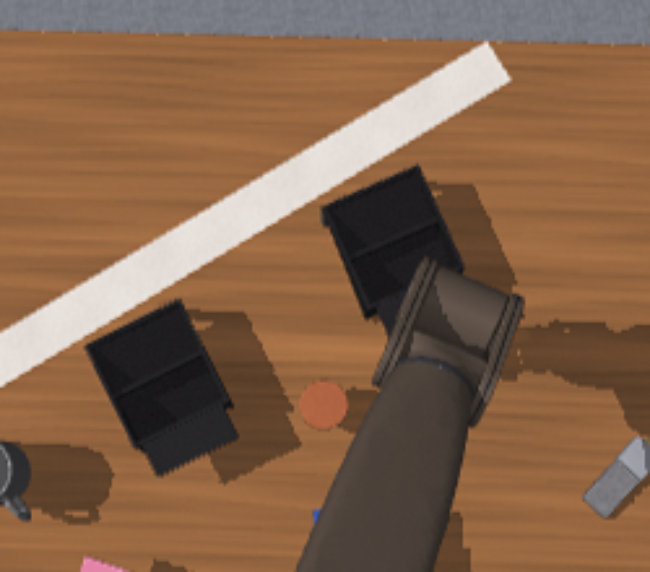

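```bash
cat >> view.py <<'E'
def legs(fl,fr):
    c=camera_params('top'); a=px(fl,.074,c)[:2]*1000;b=px(fr,.074,c)[:2]*1000
    lv=(a-b)/np.linalg.norm(a-b); d=np.array([lv[1],-lv[0]]); m=(a+b)/2
    print('w',np.linalg.norm(a-b),'ang',np.degrees(np.arctan2(d[1],d[0])))
    for y in(60,-60):
        f=m-5*d+y*lv-tapeO; print('leg tape x %.1f y %.1f'%(f@td,f@tl))
E
python3 -c "
from view import *
legs((323/2.6+149.7,206/2.6+19.7),(418/2.6+149.7,167/2.6+19.7))"
```

```text
w 126.08289605903866 ang 24.056273311202133
leg tape x -65.7 y -149.2
leg tape x -84.1 y -267.8
```

Request:
arm_command(
  hand=[5,5,5,5,5],
  offset=[
    [1.2,0,0.1],
    [2.4,0,0.2],
    [3.6,0,0.2],
    [4.6,0,0.3],
    [5.4,0,0.3],
  ],
  turn=[0,0,0,0,0],
)

```text
t: 25.38
tcp_pos: [0.7072, -0.1225, 0.0505]
tool_rot: [3.101, -0.054, 0.443]
contact_force: [-1.4, -0.1, -0.9]
grip_width: 0.0499
```

```bash
python3 -c "
from view import *
s=st();print(((s['tcp_pos'][:2]*1000)-R3.n)@R3.d,((s['tcp_pos'][:2]*1000)-R3.n)@R3.l);to([*R3.at(190),50],R3.a)
p,d=grab_frame('top');cv2.imwrite('pics/t28.png',cv2.resize(p[20:170,200:400],None,fx=4,fy=4,interpolation=cv2.INTER_CUBIC)[:,:,::-1])
"
```

```text
t 25.38 tcp [ 707.2 -122.5   50.5] yaw 0.443 rot [ 3.101 -0.054  0.443] F [-1.4 -0.1 -0.9] w 0.050 q [-0.32  0.52  1.61  0.01  0.94  0.81]
171.0199228320809 -0.08654068049395951
offset [ 1.89 -0.01  0.15] turn 0.1
```

View pics/t28.png

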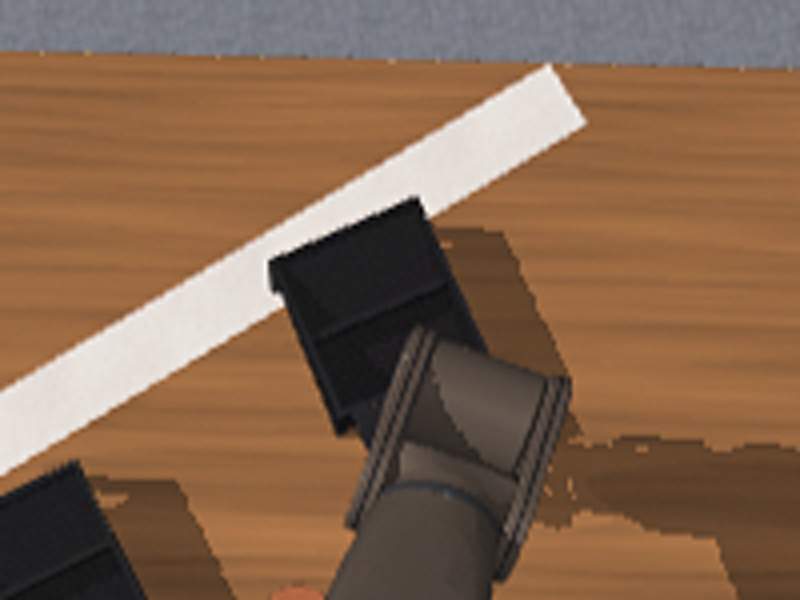

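```bash
python3 -c "
from view import *
legs((268/4+199.6,261/4+19.6),(418/4+199.6,197/4+19.6))"
```

```text
w 130.47676745867602 ang 24.882457380045917
leg tape x -14.8 y -155.2
leg tape x -31.5 y -274.1
```

Request:
arm_command(
  hand=[5,5,5,5],
  offset=[
    [0.8,0,0.1],
    [1.5,0,0.1],
    [2.1,0,0.1],
    [2.2,0,0.1],
  ],
  turn=[0,0,0,0],
)

```text
t: 25.77
tcp_pos: [0.7294, -0.112, 0.0512]
tool_rot: [3.1, -0.057, 0.443]
contact_force: [-2.4, -1.5, -0.6]
grip_width: 0.0501
```

Request:
arm_command(
  hand=[5,5,5,5,5],
  offset=[
    [-2,0,0],
    [-5,0,0],
    [-8,0,-0.5],
    [-9,0,-4],
    [-9,0,-8],
  ],
  turn=[0,0,0,0,0],
)

```text
t: 26.18
tcp_pos: [0.638, -0.1492, 0.1218]
tool_rot: [3.108, -0.051, 0.441]
contact_force: [0.2, -1.2, 1.2]
grip_width: 0.0499
```

Request:
arm_command(
  hand=[5,5,5,5,5],
  offset=[
    [-3,0,-4],
    [-6,0,-7],
    [-9,0,-9],
    [-12,0,-9],
    [-15,0,-9],
  ],
  turn=[0,0,0,0,0],
)

```text
t: 26.6
tcp_pos: [0.4974, -0.2136, 0.2077]
tool_rot: [3.101, -0.055, 0.441]
contact_force: [-0.4, -0.2, -0.7]
grip_width: 0.0499
```

```bash
python3 -c "
from view import *
s=st()
p,d=grab_frame('top');cv2.imwrite('pics/t29.png',cv2.resize(p[20:170,200:400],None,fx=4,fy=4,interpolation=cv2.INTER_CUBIC)[:,:,::-1])
p2,d2=grab_frame('side');cv2.imwrite('pics/s29.png',p2[:,:,::-1])
W=deproj(d,camera_params('top'))
m=(p.max(-1)<60)&(W[...,2]>.02)&(W[...,2]<.1)
n,l,s,ce=cv2.connectedComponentsWithStats(m.astype(np.uint8))
for i in range(1,n):
    if s[i,4]>1000:
        Q=W[l==i];r=cv2.minAreaRect(Q[:,:2].astype(np.float32)*1000);print(ce[i],r)
"
```

```text
t 26.60 tcp [ 497.4 -213.6  207.7] yaw 0.441 rot [ 3.101 -0.055  0.441] F [-0.4 -0.2 -0.7] w 0.050 q [-0.61 -0.03  1.97  0.03  1.14  0.51]
[292.95344418  94.58859857] ((821.2081909179688, -64.46905517578125), (183.94143676757812, 130.95840454101562), 25.304256439208984)
[212.21613546 167.6190239 ] ((578.83251953125, 184.45672607421875), (183.95672607421875, 128.27174377441406), 27.79548454284668)
[ 56.94406281 296.1030422 ] ((174.20806884765625, 648.7149658203125), (85.6646728515625, 123.88377380371094), 89.64569854736328)
[ 96.32979749 297.21118611] ((173.31016540527344, 527.605224609375), (123.08782196044922, 87.56443786621094), 0.9283430576324463)
[ 54.03581527 346.57964185] ((22.743236541748047, 646.4578857421875), (122.07763671875, 90.69949340820312), 1.2054884433746338)
[ 93.60361217 348.1026616 ] ((21.747577667236328, 526.2938232421875), (120.63846588134766, 89.2639389038086), 1.0001819133758545)
```

View pics/t29.png

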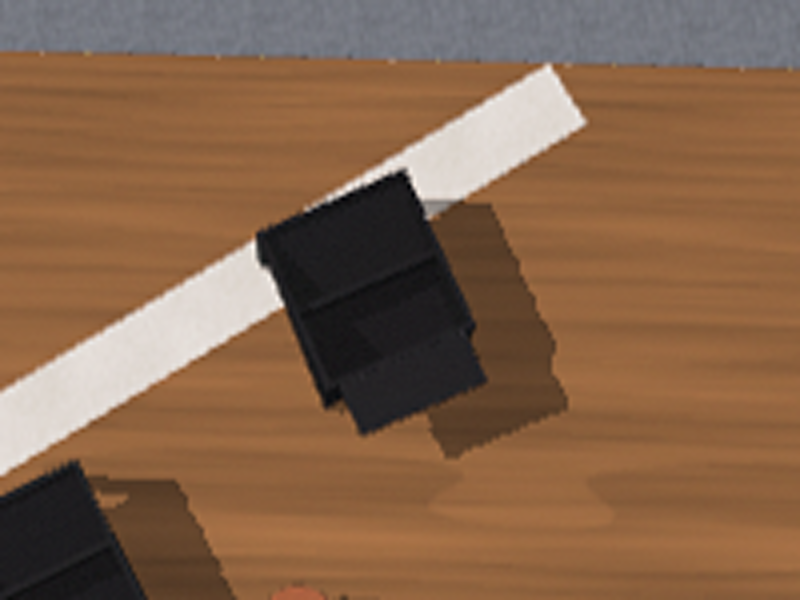

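View pics/s29.png

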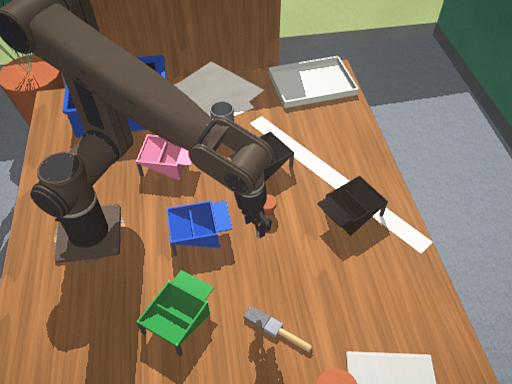

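```bash
python3 -c "
from view import *
T=Tray(821.2,-64.5,25.3)
for y in(60,-60):
    f=T.at(135,y)-tapeO;print('rect leg',f@td,f@tl)
legs((257/4+199.6,234/4+19.6),(405/4+199.6,170/4+19.6))
print('plain moved',np.hypot(578.8-561.8,184.4-174.4))
c=camera_params('side')
for y in (60,-60): print(proj([*(T.at(135,y)/1000),0],c))
p=cv2.imread('pics/s29.png');cv2.imwrite('pics/s29c.png',cv2.resize(p[160:260,300:440],None,fx=5,fy=5,interpolation=cv2.INTER_CUBIC))
"
```

```text
rect leg 10.49801007598051 -158.29558335020025
rect leg -5.310474673002008 -277.24974178924424
w 129.15623695729923 ang 25.17942090183197
leg tape x 8.6 y -158.5
leg tape x -7.4 y -277.4
plain moved 19.72308292331602
(np.float64(355.6083343709811), np.float64(191.6677914555761))
(np.float64(380.7900359796452), np.float64(215.3041997110812))
```

View pics/s29c.png

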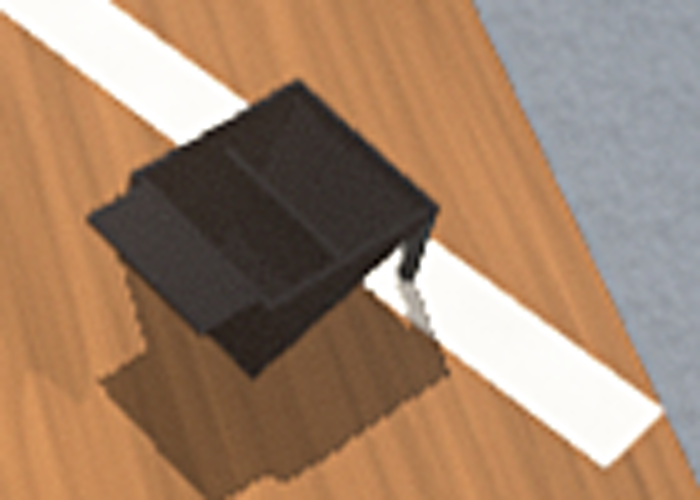

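The right leg visibly stands on the tape. Both feet measure within about 10 mm of its centre line, and the arm is clear of everything, so I hand in.

```bash
python3 -c "
from rig import ticket
print(ticket.finish_job())"
```

```text
the job is handed in; nothing more can be done
None
```

The right tray is the stamped one. It now stands level with both legs on the tape, and I handed the job in at about 27 s.

- **Tipping:** I pressed each tray up by its lip, left first and then right, until the feet stood about 112 mm and 115 mm up. Each was held briefly and let back down level. The left tray's height comes from one foot that triangulated at that moment and the other one computed later.
- **Finding the stamp:** With a tray tipped, no camera could see its underside; all three views showed only the inside. I therefore tilted the wrist about 30° by working the arm against its reach limits, where some joints sat right at the ends of their ranges. From there I looked under each level tray from the far side. The right tray showed the white ring and dot clearly. The left tray's underside was black where the ring would be.
- **Last checks on the stamped tray:** Its feet measure about +10 mm and −6 mm from the tape's centre line (limit 30 mm). Two readings from the top camera agreed to within about 2 mm. In the side view only the right leg can be seen, and it stands on the tape.
- **Other objects:** The left tray is level but slid about 20 mm forward when it was tipped (limit 50 mm). The pot, jug and brush looked undisturbed in the pictures, though I did not measure them. The gripper was clear of everything at the end.

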